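# Lock the gas test chamber

## Robot

A 6-joint arm with a two-finger parallel gripper is mounted at the origin on the work surface. World frame = base frame: x ahead of the robot, y to its left, z up, the work surface at z = 0. Lengths are in m, angles in rad, forces in N, time in s.
With the tool pointing down it reaches from about 0.225 to 0.875 m from the base axis. Payload 3.4 kg.
Tool frame: the origin (TCP) lies between the finger pads; the fingertips stand 8 mm ahead of it and the grasp point (between the pads) lies 11 mm behind it; z points along the fingers, y is the line along which they close (so a half turn about z gives the same grasp; the last joint's range is limited). The gripper opens to 85 mm and grips with 20 to 120 N. Pads are 22 mm wide; open, the fingers measure 114 mm over their backs; the gripper's body (76 mm by 85 mm) begins 54 mm behind the grasp point. The pads swing forward as they close: fully open they stand 13 mm farther back than shut.
Start: joints at [-1.251, 0.276, 1.505, -0, 1.361, -0.121], TCP at [0.245, -0.52, 0.2] pointing down, gripper open.
Joint ranges: [-2.89, 2.89], [-0.75, 2.08], [0.22, 2.7], [-1.18, 4.32], [0.11, 2.71], [-2.7, 2.7]. Speed limits (rad/s): [2.57, 2.57, 3.14, 3.14, 3.14, 3.14].

## Interface

Orientations are given as a unit quaternion [w, x, y, z].
In Python, from rig import manip, optics, finder gives the robot as it stands.
- The arm moves only by the tool servo_tool, never from a script. Its argument "increments" is a list of rows, each a list of 7 numbers: the shift along the tool's x, y, z in cm, then the turn, a rotation vector about the tool's x, y, z in degrees, then the closure, from -1 (fully open) to 1 (shut). In form: [[x, y, z, rx, ry, rz, gripper], ...]. A call has exactly 5 rows; each row shifts and turns the commanded pose from where the row before left it, along the tool's axes as they then stand; what a row does not reach is not made up. A row lasts 1/10 s, in which the tool goes at most 50 mm and 8.59 degrees, less where a joint would pass 70% of its speed; a pose out of reach is approached as far as the arm can. A call is refused whole if a number of a shift passes 5 or a number of a turn 8.59, either way. A call with a gripper value outside its range is refused whole. The fingers move at their own pace and stop on an object; "squeeze" is the grip in N (left out, the last holds). Time passes only in rows, so rows that do not move let the fingers close, or fill a call up. It gives the time, the measured TCP pose, the force, the opening and the grip force at its end, in the units of the state.
- manip.get_state(): the state, without advancing time (a new reading comes with each control period).
- optics.get_image(name): name is "scene" or "side" or "wrist"; returns the picture (384x512x3 uint8, red, green, blue); there is no depth.
- optics.get_calibration(name): a dict with "fov_y" (degrees; the focal length in pixels is half the picture's height over the tangent of half this angle, whatever the lens; pixels are square), "cx", "cy" (the principal point, pixels), "dist_coeffs" ([k1, k2, p1, p2, k3] as OpenCV has them; the pictures are not rectified), "world_to_cam" (4x4, takes a point from world to camera coordinates). Camera axes: x right, y down, z forward; pixel columns grow to the right and rows downward; lengths in m; the calibration is good to about 2 mm. A picture is of the moment at which its call begins: read the wrist's pose just before it. get_calibration takes no time and is no camera call; for the wrist camera it gives the pose at the moment of the call.
- manip.sign_off(): hands the job in; it is judged then, once.
Trained networks look in the newest picture that a camera, given by its name, has taken for a name from the list of things; names that differ only in an ending like _2 or _b are one class to them, and where a whole thing is asked for, a point or a joint stands for the part that bears it (a point fixed in the world has none). Each returns a list of dicts, best first, with "p" (0 to 1); they miss things now and then, are a little off and sometimes report something else, mostly with a low value. They report only what shows in the picture. A call takes as long as a camera call. They do not tell look-alikes from the thing itself.
- finder.silhouettes(label, camera): "region" (384x512 bool, what is visible of it) and "box" ([centre column, centre row, width, height] in pixels, round what is visible of it).
- finder.tip_of(label, camera): "at" ([column, row] in pixels: a listed point, or the origin of a listed thing).
The state is a dict: "clock": time; "qpos": joint angles; "qd": joint speeds; "effort": joint torques, N m; "position": TCP position; "ee_rot": TCP orientation; "contact_force": force on the tool from outside, world axes, zero at the start; "moment": the same for the moment, N m; "width": finger opening in m; "gripper_force": force on a finger pad.
Only numpy, scipy, OpenCV 4.12 (cv2) and the standard library are available. Lean on these libraries where they do the work, as an engineer would, in place of code of your own. Each camera call takes 0.05 s, during which the arm holds its last target. There are 200 camera calls.

## Task

Get the gas test chamber ready for gas: shut its lid fully, then swing the hasp over the staple until it lies flat on the lid, and push the locking pin through the staple loop until its collar is home against the loop. Let go of the pin and leave the other things on the bench where they are.

Things in the scene. Friction and masses are not known exactly. Their poses are not given: they have to be found in the camera images.
- chamber: stainless-steel gas test chamber, a box 240 (x) x 300 (y) x 130 mm high, fixed to the bench at a yaw of up to 0.3 rad. Origin at the centre of its underside, z up. The -y part of its top is the hinged, windowed lid; y +47 to +150 mm is a fixed deck with the hasp and, at x +85 y +100, a gauge 65 mm tall. Fan motor and pipe stubs stick out up to 34 mm from the +y end, below z 85 mm.
- lid_hinge (a point): middle of the lid's hinge line, fixed on the chamber at x 0, y -145, z 120 mm; axes as the chamber's, the hinge runs along x
- lid (a joint): lid angle, rad: 0 shut (flush with the deck), grows as it opens, to 1.3; starts 0.6 to 1.1. A steel plate 240 mm (x) by 190 mm (hinge to free edge), 10 mm thick, hinge line on its underside; the clear window ends 105 mm from the hinge, beyond is bare steel. Its friction hinge stays where it is left; about 5 N near the free edge moves it.
- staple_eye (a point): centre of the opening of the staple, a U-shaped loop of 8 mm bar on the lid's middle line, 160 mm from its hinge; it moves with the lid. Lid shut: axes as the chamber's, 16.5 mm above the lid's top face; the loop stands in the y-z plane and x, the pin's direction, goes through it. Opening 13 mm wide (y), 18 mm high above the closed hasp plate; loop top 17 mm above this point.
- hasp_hinge (a point): middle of the hasp's hinge line, fixed on the deck at chamber x 0, y +75, z 135.5 mm (5.5 mm above the deck); axes as the chamber's, the hinge runs along x
- hasp (a joint): hasp angle, rad: 0 flat over the lid (pointing to chamber -y), staple standing through its slot; 1.57 upright; starts 1.8 to 2.4, leaning back towards +y; limit 2.6. A steel plate 40 mm wide (x), 113 mm from hinge to rounded tip, 4 mm thick; slot 14 mm wide, 41 to 83 mm from the hinge. Its stiff hinge stays where it is left, about 1 N at the tip moves it: press it right down.
- hasp_tip (a point): middle of the hasp's tip, 113 mm from its hinge line; moves with the hasp
- pin_grip (a point): centre of the grip of the locking pin, loose, 136 mm long, 110 g, lying on the bench: a black ribbed grip 58 long, 18 x 18 mm (centre 9 mm above the bench), a neck 28 long and 8 mm thick, a stop collar 17 mm in diameter and 5 thick, then a shaft 43 long, 8 mm in diameter, with a tapered nose. x runs along the pin to the nose. The collar cannot pass the staple loop.
- pin_seat (a point): point on the pin's axis 66 mm ahead (+x) of pin_grip and 4 mm ahead of the collar; it coincides with staple_eye when the pin is fully home. Either side of the loop may be used.
- screwdriver_grip (a point): bystander: screwdriver 170 mm long lying on the bench near the pin
- wrench_grip (a point): bystander: steel wrench 150 mm long lying on the bench near the pin
- detector_a: bystander: orange portable gas detector, 115 x 60 x 32 mm, lying on the bench; origin under its centre
- detector_b: bystander: a second such detector
- detector_c: bystander: a third such detector, near the robot
Things that resemble listed ones, but are neither listed nor needed, are in the scene too. What is shaped like the part that bears pin_grip but red is not meant.

How it is judged:
By the outcome, as a careful person would: the job done as asked, in the order asked, and still so for the second after the job is handed in, with the robot touching nothing.
It also fails if it takes over 64 s, if anything falls off the work surface, if the arm or the gripper's body presses on something with over 40 N, if the wrist force passes 120 N, or if a joint passes its speed limit or range.

## Working session

There is one attempt and no reset: what is moved stays moved. The work goes in short steps, Python scripts to look and compute and a tool call to move; the robot and the scene stay as the last step left them, time stands still between calls to the robot, and variables do not carry over. Pictures are saved under pics/ and viewed, at most 10 in all, crops included, and the job is handed in when it is done.

Besides the shell and the picture viewer there is one more tool, called after "Call:" as name(argument=value, ...) on one line, values as JSON. servo_tool: Moves the arm, as the interface text tells. Its arguments: {"type":"object","properties":{"increments":{"type":"array","items":{"type":"array","items":{"type":"number"}}},"squeeze":{"type":"number"}},"required":["increments"]}

```bash
ls; mkdir -p pics; cat > h.py <<'E'
import numpy as np, cv2, json
from rig import manip, optics, finder
from scipy.spatial.transform import Rotation as R
def K(c):
    f=192/np.tan(np.radians(c["fov_y"])/2); return np.array([[f,0,c["cx"]],[0,f,c["cy"]],[0,0,1.]])
def proj(P,c):
    T=np.array(c["world_to_cam"]); P=np.atleast_2d(P)
    return cv2.projectPoints(P.astype(float),cv2.Rodrigues(T[:3,:3])[0],T[:3,3],K(c),np.array(c["dist_coeffs"],float))[0][:,0]
def ray(px,c):
    u=cv2.undistortPoints(np.array([[px]],float),K(c),np.array(c["dist_coeffs"],float))[0,0]
    T=np.array(c["world_to_cam"]); d=T[:3,:3].T@np.array([u[0],u[1],1]); return -T[:3,:3].T@T[:3,3], d/np.linalg.norm(d)
def onz(px,c,z):
    o,d=ray(px,c); return o+d*(z-o[2])/d[2]
def tri(obs):
    A=np.zeros((3,3));b=np.zeros(3)
    for px,c in obs:
        o,d=ray(px,c);M=np.eye(3)-np.outer(d,d);A+=M;b+=M@o
    return np.linalg.solve(A,b)
def rot(s): q=s["ee_rot"]; return R.from_quat([q[1],q[2],q[3],q[0]])
def save(im,n): cv2.imwrite("pics/"+n,im[:,:,::-1])
E
python3 - <<'E'
from h import *
np.set_printoptions(precision=3,suppress=True)
ims={}
for cam in ["scene","side","wrist"]:
    c=optics.get_calibration(cam); im=optics.get_image(cam); ims[cam]=im
    print(cam,-np.array(c["world_to_cam"])[:3,:3].T@np.array(c["world_to_cam"])[:3,3],c["fov_y"])
    for l in ["chamber","lid_hinge","staple_eye","hasp_hinge","hasp_tip","pin_grip","pin_seat","screwdriver_grip","wrench_grip","detector_a"]:
        if cam=="wrist" and l not in("pin_grip","pin_seat"):continue
        print(l,[(np.round(d["at"],1).tolist(),round(d["p"],2)) for d in finder.tip_of(l,cam)[:4]])
save(np.hstack([ims["scene"],ims["side"]])[:, :],"a0.png")
big=np.vstack([np.hstack([cv2.resize(ims["scene"],(400,300)),cv2.resize(ims["side"],(400,300))]),np.hstack([cv2.resize(ims["wrist"],(400,300)),np.zeros((300,400,3),np.uint8)])])
save(big,"a.png"); save(ims["scene"],"scene.png"); save(ims["side"],"side.png")
print(manip.get_state())
E
```

```text
pics
scene [ 0.813 -0.649  1.13 ] 50.83772286541587
chamber []
lid_hinge [([275.8, 181.9], 0.87)]
staple_eye [([293.0, 134.4], 0.55)]
hasp_hinge [([320.5, 133.7], 0.94)]
hasp_tip []
pin_grip [([217.3, 153.4], 0.61), ([207.8, 243.3], 0.49), ([225.3, 258.9], 0.18)]
pin_seat [([225.8, 165.2], 0.64), ([225.9, 256.9], 0.49)]
screwdriver_grip [([229.6, 210.5], 0.82)]
wrench_grip [([197.3, 288.6], 0.59)]
detector_a [([240.4, 115.5], 0.95), ([305.9, 251.3], 0.78), ([284.6, 281.8], 0.68)]
side [0.3   0.711 1.015] 45.69916296652941
chamber [([202.1, 245.0], 0.63)]
lid_hinge [([230.3, 178.8], 0.8)]
staple_eye [([216.7, 156.1], 0.78)]
hasp_hinge [([184.7, 238.0], 0.71)]
hasp_tip [([158.8, 230.6], 0.56), ([300.7, 318.0], 0.26)]
pin_grip [([275.3, 184.0], 0.61), ([318.1, 248.6], 0.56), ([284.1, 161.0], 0.49)]
pin_seat [([264.8, 155.5], 0.69), ([302.6, 239.5], 0.6), ([183.4, 239.7], 0.15)]
screwdriver_grip [([275.1, 186.9], 0.5)]
wrench_grip [([288.2, 130.8], 0.6)]
detector_a [([302.1, 317.2], 0.92), ([211.4, 145.0], 0.89), ([196.6, 168.9], 0.56)]
wrist [ 0.315 -0.486  0.375] 66.30171893076076
pin_grip []
pin_seat []
{'clock': 1.25, 'qpos': array([-1.251,  0.276,  1.505,  0.   ,  1.361, -0.121]), 'qd': array([ 0.001,  0.   ,  0.001, -0.   , -0.001,  0.001]), 'effort': array([  0.   , -41.666, -24.609,  -0.   ,   0.   ,  -0.   ]), 'position': array([ 0.245, -0.52 ,  0.2  ]), 'ee_rot': array([0.   , 0.976, 0.219, 0.   ]), 'contact_force': array([-0.147, -0.466, -0.758]), 'moment': array([-0.031,  0.019, -0.022]), 'gripper_force': 0.0, 'width': 0.08512408517665304}
```

```bash
python3 - <<'E'
import cv2,numpy as np
a=cv2.imread("pics/scene.png")[80:320,150:400];b=cv2.imread("pics/side.png")[100:340,120:370]
cv2.imwrite("pics/v1.png",np.hstack([cv2.resize(a,(400,384),interpolation=cv2.INTER_CUBIC),cv2.resize(b,(400,384),interpolation=cv2.INTER_CUBIC)]))
E
```

```text
(no output)
```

View pics/v1.png

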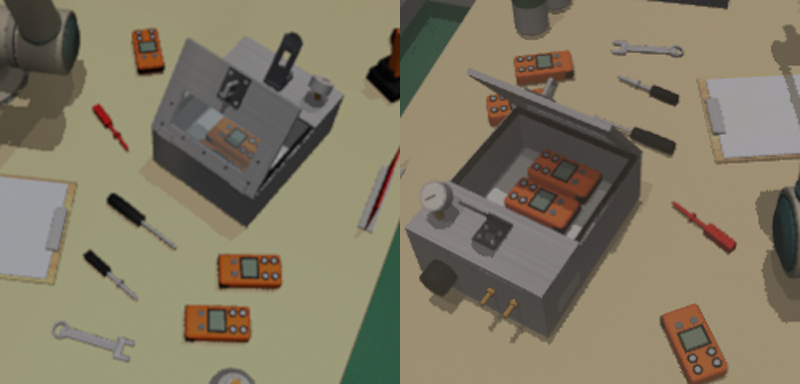

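```bash
python3 - <<'E'
from h import *
from scipy.optimize import least_squares
np.set_printoptions(precision=4,suppress=True)
sc=optics.get_calibration("scene");si=optics.get_calibration("side")
print("lidh",tri([((275.8,181.9),sc),((230.3,178.8),si)]))
print("hasph",tri([((320.5,133.7),sc),((184.7,238.0),si)]))
print("eye",tri([((293,134.4),sc),((216.7,156.1),si)]))
for n,z,a,b in [("pinA",.009,(217.3,153.4),(318.1,248.6)),("pinB",.009,(207.8,243.3),(275.3,184.0)),("pinB'",.009,(207.8,243.3),(284.1,161.0))]:
    print(n,onz(a,sc,z),onz(b,si,z))
print("seatA",onz((225.8,165.2),sc,.009),onz((302.6,239.5),si,.009))
print("seatB",onz((225.9,256.9),sc,.009),onz((264.8,155.5),si,.009))
print("sd",onz((229.6,210.5),sc,.01),onz((275.1,186.9),si,.01))
print("wr",onz((197.3,288.6),sc,.005),onz((288.2,130.8),si,.005))
print("det",[onz(p,sc,0) for p in [(240.4,115.5),(305.9,251.3),(284.6,281.8)]])
def model(x):
    cx,cy,yaw,l,h=x; Rz=R.from_euler('z',yaw).as_matrix(); o=np.array([cx,cy,0])
    W=lambda p:o+Rz@np.array(p)
    s,c=np.sin(l),np.cos(l)
    eye=[0,-.145+.160*c-.0265*s,.120+.160*s+.0265*c]
    tip=[0,.075-.113*np.cos(h),.1355+.113*np.sin(h)]
    return W([0,-.145,.12]),W([0,.075,.1355]),W(eye),W(tip),W([0,0,0])
def res(x):
    a,b,e,t,o=model(x)
    r=[proj(a,sc)-[275.8,181.9],proj(a,si)-[230.3,178.8],proj(b,sc)-[320.5,133.7],proj(b,si)-[184.7,238],proj(e,sc)-[293,134.4],proj(e,si)-[216.7,156.1],proj(t,si)-[158.8,230.6]]
    return np.concatenate([q.ravel() for q in r])
f=least_squares(res,[.4,0,0,.8,2.1],loss="soft_l1");print(f.x,f.fun.round(1));print(np.array(model(f.x)))
E
```

```text
lidh [ 0.5794 -0.0589  0.1222]
hasph [0.6267 0.1598 0.1321]
eye [0.5872 0.0108 0.2713]
pinA [0.326 0.02  0.009] [0.3162 0.0199 0.009 ]
pinB [ 0.4665 -0.2811  0.009 ] [ 0.4794 -0.1723  0.009 ]
pinB' [ 0.4665 -0.2811  0.009 ] [ 0.4757 -0.2725  0.009 ]
seatA [ 0.3758 -0.0094  0.009 ] [0.3616 0.002  0.009 ]
seatB [ 0.5358 -0.294   0.009 ] [ 0.5395 -0.2801  0.009 ]
sd [ 0.4709 -0.1546  0.01  ] [ 0.4771 -0.1601  0.01  ]
wr [ 0.5094 -0.4124  0.005 ] [ 0.4948 -0.4177  0.005 ]
det [array([0.3117, 0.213 , 0.    ]), array([ 0.7378, -0.1669,  0.    ]), array([ 0.7205, -0.2806,  0.    ])]
[ 0.6113  0.086  -0.2416  0.9946  2.1373] [-0.5 -1.1  0.3  1.9 -0.5 -0.2 -2.7 -1.4 -0.1  1.9 -3.  -0.2  1.4  0.4]
[[ 0.5766 -0.0548  0.12  ]
 [ 0.6292  0.1588  0.1355]
 [ 0.5921  0.0083  0.2686]
 [ 0.6437  0.2177  0.2309]
 [ 0.6113  0.086   0.    ]]
```

The view shows the lid open, with its staple near crop (235,88). The hasp leans back at (285,60). The black pin is at (95,262), the red look-alike at (108,118) and the screwdriver at (130,212). I'll turn the tool to the chamber's heading (-0.24 rad) and raise it.

Call:
servo_tool(increments=[[0,0,-2,0,0,7.8,1],[0,0,-2,0,0,7.8,1],[0,0,-2,0,0,7.8,1],[0,0,-2,0,0,7.8,1],[0,0,-1,0,0,7.8,1]])

```text
clock: 1.75
position: [0.2456, -0.5208, 0.2925]
ee_rot: [0.001, 0.992, -0.122, 0.001]
contact_force: [0.1, -0.7, -0.4]
width: 0.0119
gripper_force: 0.0
```

```bash
cat >> h.py <<'E'
CH=dict(o=np.array([.6113,.086,0]),yaw=-.2416)
try: CH=json.load(open("ch.json")); CH["o"]=np.array(CH["o"])
except Exception: pass
def Rc(): return R.from_euler('z',CH["yaw"]).as_matrix()
def toC(p): return Rc().T@(np.array(p)-CH["o"])
def toW(p): return CH["o"]+Rc()@np.array(p)
def go(pC,heading=None,s=None):
    "print tool-frame remaining cm and deg to reach chamber point pC (m) pointing down with tool x at heading"
    s=s or manip.get_state(); r=rot(s); heading=CH["yaw"] if heading is None else heading
    Rt=R.from_matrix(np.array([[np.cos(heading),np.sin(heading),0],[np.sin(heading),-np.cos(heading),0],[0,0,-1]]))
    print("t",round(s["clock"],2),"nowC mm",(toC(s["position"])*1e3).round(1),"d_tool cm",(r.inv().apply(toW(pC)-s["position"])*100).round(2),"rot deg",np.degrees((r.inv()*Rt).as_rotvec()).round(2),"F",np.round(s["contact_force"],1),"w",round(s["width"],4))
E
python3 - <<'E'
from h import *
go([-.06,-.115,.267])
E
```

```text
t 1.75 nowC mm [-209.9 -676.7  292.5] d_tool cm [ 14.77 -56.23   2.42] rot deg [ 0.15 -0.1  -0.22] F [ 0.1 -0.7 -0.4] w 0.0119
```

Call:
servo_tool(increments=[[1.0,-4,0,0,0,0,1],[1.0,-4,0,0,0,0,1],[1.0,-4,0,0,0,0,1],[1.0,-4,0,0,0,0,1],[1.0,-4,0,0,0,0,1]])

```text
clock: 2.25
position: [0.3419, -0.3362, 0.2905]
ee_rot: [0.0, 0.993, -0.12, 0.0]
contact_force: [0.7, -0.0, 0.8]
width: 0.0
gripper_force: 0.0
```

Call:
servo_tool(increments=[[1.0,-4,0.2,0,0,0,1],[1.0,-4,0.2,0,0,0,1],[1.0,-4,0.2,0,0,0,1],[1.0,-4,0.2,0,0,0,1],[1.0,-4,0.2,0,0,0,1]])

```text
clock: 2.75
position: [0.438, -0.1537, 0.2806]
ee_rot: [0.0, 0.993, -0.12, 0.0]
contact_force: [0.7, -0.3, -0.8]
width: -0.0002
gripper_force: 0.0
```

Call:
servo_tool(increments=[[1.0,-3,0.3,0,0,0,1],[1.0,-3,0.3,0,0,0,1],[1.0,-3,0.3,0,0,0,1],[1.0,-3,0.3,0,0,0,1],[0.8,-3,0.3,0,0,0,1]])

```text
clock: 3.25
position: [0.5205, -0.0198, 0.2653]
ee_rot: [0.0, 0.993, -0.12, 0.0]
contact_force: [0.5, -0.7, -0.3]
width: 0.0004
gripper_force: 0.0
```

```bash
python3 - <<'E'
from h import *
go([-.06,-.115,.267])
im=optics.get_image("scene"); sc=optics.get_calibration("scene")
for l in ["hasp_tip","staple_eye","hasp_hinge"]: print(l,[(np.round(d["at"],1).tolist(),round(d["p"],2)) for d in finder.tip_of(l,"scene")[:3]])
a=im[80:260,200:400]
save(cv2.resize(a,(660,594),interpolation=cv2.INTER_CUBIC),"v2.png")
for h in(1.8,2.0,2.14,2.3):print(h,proj(toW([0,.075-.113*np.cos(h),.1355+.113*np.sin(h)]),sc).round(1))
for l in(.8,.9,1.,1.1):
  s,c=np.sin(l),np.cos(l);print(l,proj(toW([0,-.145+.160*c-.0265*s,.120+.160*s+.0265*c]),sc).round(1),proj(toW([-.12,-.145+.19*c-.01*s,.120+.19*s+.01*c]),sc).round(1))
E
```

```text
t 3.25 nowC mm [ -62.8 -124.4  265.3] d_tool cm [ 0.29 -0.94 -0.17] rot deg [ 0.01 -0.03  0.11] F [ 0.5 -0.7 -0.3] w 0.0004
hasp_tip []
staple_eye []
hasp_hinge [([318.1, 133.4], 0.76)]
1.8 [[330.4 104.6]]
2.0 [[334.2 102.3]]
2.14 [[336.4 101.4]]
2.3 [[338.5 101.3]]
0.8 [[298.6 133.8]] [[272.9 103.4]]
0.9 [[295.8 134.8]] [[269.8 103.4]]
1.0 [[292.8 136.4]] [[266.2 104.1]]
1.1 [[289.4 138.4]] [[262.3 105.4]]
```

View pics/v2.png

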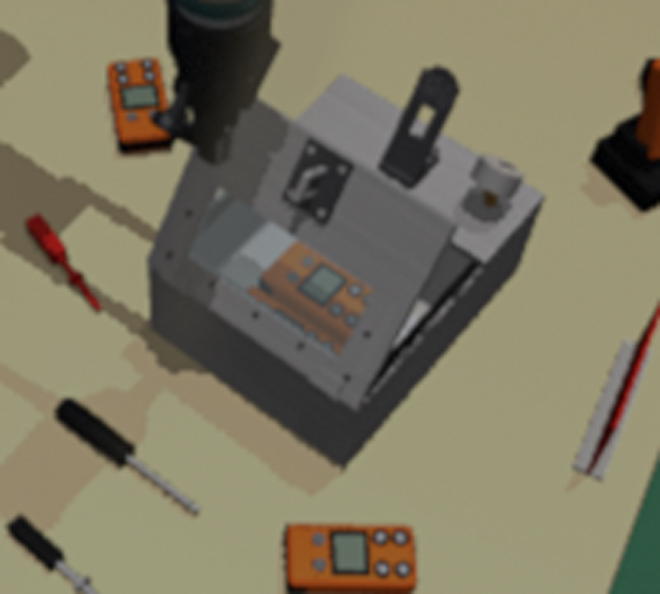

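The gripper hangs over the lid's left outer face at crop (215,150). The hasp tip is at crop (440,75), so the hasp angle is about 2.0. Now I'll push the lid along its arc.

Call:
servo_tool(increments=[[0.2,-1.2,0,0,0,0,1],[0,-1.2,0,0,0,0,1],[0,-1.2,0,0,0,0,1],[0,-1.2,0,0,0,0,1],[0,0,0,0,0,0,1]])

```text
clock: 3.95
position: [0.5334, 0.0268, 0.2654]
ee_rot: [-0.0, 0.993, -0.119, 0.0]
contact_force: [-0.9, 0.0, 0.4]
width: 0.0003
gripper_force: 0.0
```

```bash
python3 -c "
from h import *
go([-.06,-.041,.250])"
```

```text
t 3.95 nowC mm [-61.5 -76.2 265.4] d_tool cm [ 0.16 -3.51  1.55] rot deg [-0.04 -0.01  0.2 ] F [-0.9  0.   0.4] w 0.0003
```

Call:
servo_tool(increments=[[0,-1.2,0.5,0,0,0,1],[0,-1.2,0.5,0,0,0,1],[0,-1.1,0.6,0,0,0,1],[0,-1.1,1.2,0,0,0,1],[0,-1.1,1.2,0,0,0,1]])

```text
clock: 4.45
position: [0.5479, 0.0862, 0.2273]
ee_rot: [-0.005, 0.993, -0.12, 0.002]
contact_force: [-0.8, 10.3, 13.0]
width: 0.0001
gripper_force: 6.4
```

Call:
servo_tool(increments=[[0,-0.9,1.3,0,0,0,1],[0,-0.8,1.4,0,0,0,1],[0,-0.4,1.5,0,0,0,1],[0,-0.4,1.5,0,0,0,1],[0,-0.2,1.0,0,0,0,1]])

```text
clock: 4.95
position: [0.5526, 0.1077, 0.1567]
ee_rot: [0.0, 0.993, -0.119, -0.001]
contact_force: [0.2, 0.0, 2.2]
width: -0.0003
gripper_force: 0.5
```

```bash
python3 -c "
from h import *
go([-.06,.015,.137])"
```

```text
t 4.95 nowC mm [-62.2   7.1 156.7] d_tool cm [ 0.23 -0.79  1.97] rot deg [0.01 0.09 0.13] F [0.2 0.  2.2] w -0.0003
```

Call:
servo_tool(increments=[[0,-0.2,0.6,0,0,0,1],[0,-0.2,0.6,0,0,0,1],[0,0,0.5,0,0,0,1],[0,0,0.2,0,0,0,1],[0,0,0.1,0,0,0,1]])

```text
clock: 5.45
position: [0.5542, 0.1105, 0.1384]
ee_rot: [-0.0, 0.993, -0.12, 0.0]
contact_force: [0.1, 0.4, 0.7]
width: 0.0003
gripper_force: 0.4
```

Call:
servo_tool(increments=[[0,0,0.2,0,0,0,1],[0,0,0.2,0,0,0,1],[0,0,0.1,0,0,0,1],[0,0,0,0,0,0,1],[0,0,0,0,0,0,1]])

```text
clock: 5.95
position: [0.5539, 0.1105, 0.1333]
ee_rot: [0.0, 0.993, -0.12, -0.0]
contact_force: [-0.3, -0.4, -0.1]
width: 0.0003
gripper_force: 0.0
```

```bash
python3 - <<'E'
from h import *
sc=optics.get_calibration("scene");im=optics.get_image("scene")
im2=optics.get_image("side")
save(np.hstack([cv2.resize(im[80:240,220:380],(400,400),interpolation=cv2.INTER_CUBIC),cv2.resize(im2[130:290,120:280],(400,400),interpolation=cv2.INTER_CUBIC)]),"v3.png")
E
```

```text
(no output)
```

View pics/v3.png

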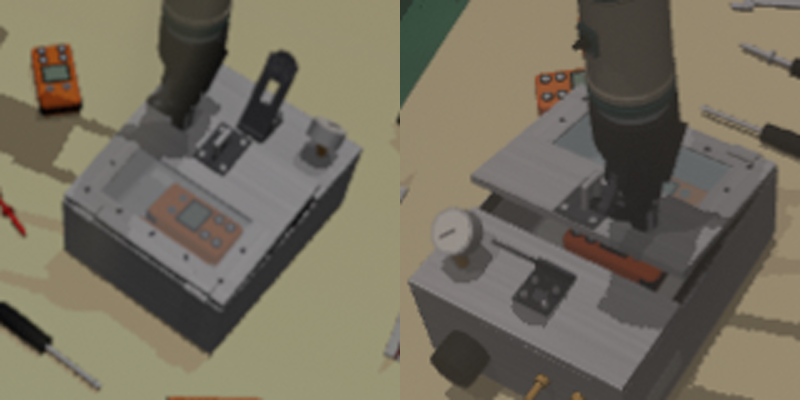

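The side view shows the lid still slightly open, with its edge running from (470,180) to (690,280) and the fingertip near (645,225). I'll check that against projections.

```bash
python3 - <<'E'
from h import *
s=manip.get_state();p=s["position"];si=optics.get_calibration("side");sc=optics.get_calibration("scene")
go([-.06,.015,.137])
f=lambda P:((proj(P,si)-[120,130])*2.5+[400,0]).round(0)
g=lambda P:((proj(P,sc)-[220,80])*2.5).round(0)
print("tip",f(p-[0,0,.008]),g(p-[0,0,.008]))
print("deck edge L/R",f(toW([.12,.047,.13])),f(toW([-.12,.047,.13])), "deck +y corners",f(toW([.12,.15,.13])),f(toW([-.12,.15,.13])),"gauge base",f(toW([.085,.1,.13])))
print("hinge back corner", f(toW([-.12,-.145,.13])))
for l in(0,.1,.2,.3):
  s_,c=np.sin(l),np.cos(l)
  e=lambda x:toW([x,-.145+.19*c-.01*s_,.12+.19*s_+.01*c])
  print(l,f(e(.12)),f(e(-.12)),f(e(-.06)),"scene",g(e(.12)),g(e(-.12)))
for l in ["staple_eye","hasp_hinge","lid_hinge"]:
  for cam in("scene","side"): print(l,cam,[(np.round(d["at"],1).tolist(),round(d["p"],2)) for d in finder.tip_of(l,cam)[:2]])
E
```

```text
t 6.05 nowC mm [-61.6  10.1 133.3] d_tool cm [ 0.16 -0.49 -0.37] rot deg [0.02 0.01 0.1 ] F [ 0.2  0.2 -0.6] w 0.0005
tip [[648. 250.]] [[179. 144.]]
deck edge L/R [[474. 201.]] [[679. 301.]] deck +y corners [[407. 275.]] [[619. 386.]] gauge base [[469. 253.]]
hinge back corner [[777. 163.]]
0 [[475. 200.]] [[681. 299.]] [[626. 273.]] scene [[315. 203.]] [[160. 102.]]
0.1 [[473. 186.]] [[681. 286.]] [[626. 260.]] scene [[317. 194.]] [[160.  93.]]
0.2 [[472. 172.]] [[682. 271.]] [[627. 245.]] scene [[318. 187.]] [[159.  85.]]
0.3 [[472. 156.]] [[685. 255.]] [[628. 229.]] scene [[319. 181.]] [[157.  78.]]
staple_eye scene [([307.2, 135.6], 0.73), ([230.3, 211.7], 0.16)]
staple_eye side [([200.6, 201.4], 0.85)]
hasp_hinge scene [([319.7, 134.0], 0.88)]
hasp_hinge side [([185.0, 243.0], 0.67)]
lid_hinge scene [([275.1, 179.6], 0.92), ([322.9, 129.3], 0.2)]
lid_hinge side [([228.6, 178.0], 0.85)]
```

```bash
python3 - <<'E'
from h import *
im2=optics.get_image("side");w=optics.get_image("wrist")
save(np.hstack([cv2.resize(im2[170:260,150:240],(400,400),interpolation=cv2.INTER_CUBIC),cv2.resize(w,(400,400))]),"v4.png")
sc=optics.get_calibration("scene");si=optics.get_calibration("side")
for l in(0,.1,.15,.2,.3):
  s,c=np.sin(l),np.cos(l);e=toW([0,-.145+.160*c-.0265*s,.120+.160*s+.0265*c]);print(l,proj(e,sc).round(1),proj(e,si).round(1))
E
```

```text
0 [[308.9 142.8]] [[195.8 216.2]]
0.1 [[308.8 140.3]] [[196.  211.1]]
0.15 [[308.7 139.2]] [[196.2 208.5]]
0.2 [[308.4 138.1]] [[196.5 205.7]]
0.3 [[307.7 136.3]] [[197.5 199.8]]
```

View pics/v4.png

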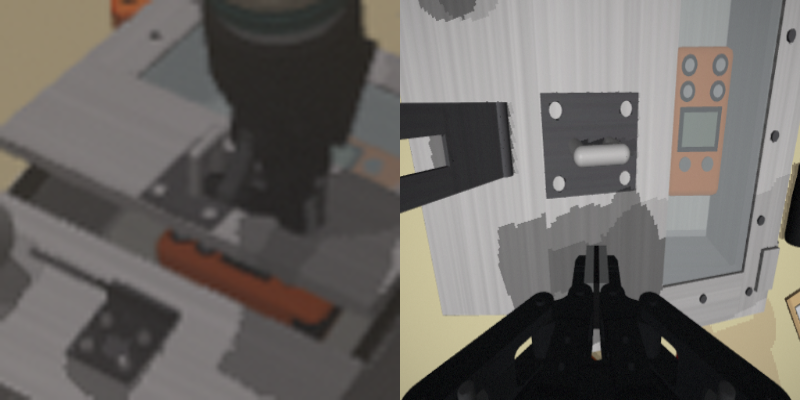

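```bash
python3 - <<'E'
from h import *
s=manip.get_state();c=optics.get_calibration("wrist");p=s["position"]
g=lambda P:(proj(P,c)*[400/512,400/384]+[400,0]).round(0)
for dz in(-.008,0,.011,.02,.03): print(dz,g(p+[0,0,dz]))
print(s["position"],s["qpos"],np.round(s["contact_force"],1),np.round(s["effort"],1))
for l in(0,.1,.2,.3):
  a,b=np.sin(l),np.cos(l);L=lambda x,r,h:toW([x,-.145+r*b-h*a,.12+r*a+h*b])
  print(l,"eye",g(L(0,.16,.0265)),"looptop",g(L(0,.16,.0435)),"win edge",g(L(0,.105,.01)),"corner",g(L(-.12,.19,.01)), "corner0",g(L(-.12,0,.01)))
for l in ["staple_eye","hasp_tip"]:print([(np.round(d["at"],1).tolist(),round(d["p"],2)) for d in finder.tip_of(l,"wrist")[:2]])
E
```

```text
-0.008 [[596. 229.]]
0 [[596. 235.]]
0.011 [[596. 242.]]
0.02 [[596. 249.]]
0.03 [[596. 258.]]
[0.55399483 0.11066087 0.13333538] [ 7.40522689e-02  3.06279301e-01  1.63416864e+00 -8.00027060e-05
  1.20122877e+00  1.88474052e+00] [-0.6 -0.1 -0.4] [ -0.  -41.7 -22.9  -0.    0.   -0. ]
0 eye [[589. 136.]] looptop [[589. 139.]] win edge [[662. 133.]] corner [[558. 310.]] corner0 [[764. 311.]]
0.1 eye [[594. 139.]] looptop [[597. 144.]] win edge [[669. 135.]] corner [[557. 330.]] corner0 [[765. 311.]]
0.2 eye [[603. 143.]] looptop [[611. 149.]] win edge [[677. 137.]] corner [[558. 353.]] corner0 [[766. 310.]]
0.3 eye [[617. 148.]] looptop [[632. 155.]] win edge [[688. 139.]] corner [[562. 380.]] corner0 [[767. 310.]]
[([249.9, 144.1], 0.82)]
[]
```

Call:
servo_tool(increments=[[0,0,-0.3,0,0,0,1],[0,0,-0.7,0,0,0,1],[0,0,-1,0,0,0,1],[0,0,-1,0,0,0,1],[0,0,-1,0,0,0,1]])

```text
clock: 7.05
position: [0.5544, 0.1107, 0.1748]
ee_rot: [-0.0, 0.993, -0.12, 0.001]
contact_force: [-0.7, 0.2, 0.2]
width: -0.0
gripper_force: 0.0
```

```bash
python3 - <<'E'
from h import *
s=manip.get_state();c=optics.get_calibration("wrist");w=optics.get_image("wrist");p=s["position"]
g=lambda P:(proj(P,c)*[400/512,400/384]+[400,0]).round(0)
print(p,np.round(s["contact_force"],1),g(p-[0,0,.008]))
si=optics.get_calibration("side");im2=optics.get_image("side");im=optics.get_image("scene")
print("side tip",(proj(p-[0,0,.008],si)-[150,150])*400/90)
save(np.hstack([cv2.resize(im2[150:240,150:240],(400,400),interpolation=cv2.INTER_CUBIC),cv2.resize(w,(400,400))]),"v5.png")
for cam in("scene","side","wrist"):
  for l in ["staple_eye","hasp_hinge","lid_hinge","hasp_tip"]:print(cam,l,[(np.round(d["at"],1).tolist(),round(d["p"],2)) for d in finder.tip_of(l,cam)[:2]])
E
```

```text
[0.55437517 0.11066926 0.17480406] [-0.7  0.2  0.2] [[596. 229.]]
side tip [[301.12628326 309.61874367]]
scene staple_eye [([309.1, 135.1], 0.6)]
scene hasp_hinge [([322.3, 128.6], 0.7), ([226.9, 211.6], 0.27)]
scene lid_hinge [([273.3, 180.4], 0.88), ([285.7, 285.0], 0.26)]
scene hasp_tip [([337.0, 98.4], 0.94), ([233.5, 210.0], 0.56)]
side staple_eye [([201.4, 202.9], 0.76), ([181.8, 240.8], 0.54)]
side hasp_hinge [([185.0, 241.9], 0.66), ([276.4, 184.4], 0.61)]
side lid_hinge [([285.9, 130.0], 0.65), ([230.4, 178.5], 0.58)]
side hasp_tip [([162.8, 226.9], 0.4)]
wrist staple_eye [([252.7, 135.2], 0.97)]
wrist hasp_hinge [([155.0, 128.5], 0.97)]
wrist lid_hinge [([451.8, 124.2], 0.69)]
wrist hasp_tip []
```

View pics/v5.png

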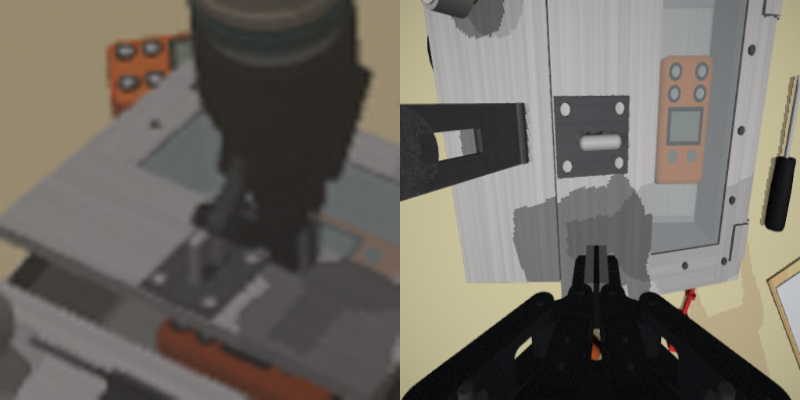

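```bash
cat > fit.py <<'E'
from h import *
from scipy.optimize import least_squares
def pts(x):
    cx,cy,yaw,l,h=x; Rz=R.from_euler('z',yaw).as_matrix(); o=np.array([cx,cy,0]);s,c=np.sin(l),np.cos(l)
    W=lambda p:o+Rz@np.array(p)
    return dict(lid_hinge=W([0,-.145,.12]),hasp_hinge=W([0,.075,.1355]),staple_eye=W([0,-.145+.160*c-.0265*s,.120+.160*s+.0265*c]),hasp_tip=W([0,.075-.113*np.cos(h),.1355+.113*np.sin(h)]))
def fit(obs,x0):
    def res(x):
        P=pts(x); return np.concatenate([((proj(P[n],c)-px)*w).ravel() for n,c,px,w in obs])
    return least_squares(res,x0,loss="soft_l1")
E
python3 - <<'E'
from fit import *
np.set_printoptions(precision=4,suppress=True)
sc,si,wr=[optics.get_calibration(n) for n in("scene","side","wrist")]
obs=[("staple_eye",sc,(309.1,135.1),1),("staple_eye",si,(201.4,202.9),1),("staple_eye",wr,(252.7,135.2),.6),("hasp_hinge",wr,(155,128.5),.6),("lid_hinge",wr,(451.8,124.2),.6),
("hasp_hinge",sc,(320.5,133.7),1),("hasp_hinge",si,(185,241.9),1),("lid_hinge",sc,(275.5,181),1),("lid_hinge",si,(230.4,178.5),1),("hasp_tip",sc,(337,98.4),.5),("hasp_tip",si,(162.8,226.9),.5)]
f=fit(obs,[.611,.086,-.24,.2,2.1]);print(f.x)
P=pts(f.x)
for (n,c,px,w) in obs: print(n,(proj(P[n],c)-px).round(1))
E
```

```text
[ 0.6091  0.0902 -0.2289  0.2414  2.0353]
staple_eye [[-1.1  1. ]]
staple_eye [[-4.3  1.9]]
staple_eye [[3.2 0.3]]
hasp_hinge [[-0.4 -0.1]]
lid_hinge [[-0.6 -0.5]]
hasp_hinge [[-0.8 -1.5]]
hasp_hinge [[-2.4 -3.5]]
lid_hinge [[ 0.2 -1.2]]
lid_hinge [[-0.1  3.2]]
hasp_tip [[-2.8  2.1]]
hasp_tip [[0.6 1.3]]
```

Call:
servo_tool(increments=[[0,0,-1,0,0,0,1],[0,0,-1,0,0,0,1],[0,0,-1,0,0,0,1],[0,0,-1,0,0,0,1],[0,0,-1,0,0,0,1]])

```text
clock: 8.3
position: [0.5542, 0.1107, 0.2247]
ee_rot: [-0.0, 0.993, -0.12, 0.001]
contact_force: [-0.5, -1.3, 0.1]
width: -0.0
gripper_force: 0.0
```

```bash
python3 - <<'E'
from h import *
w0=cv2.imread("pics/v5.png")[:,400:]
w0=cv2.resize(w0,(512,384)).mean(2)
w=optics.get_image("wrist").astype(float).mean(2)
for c in(238,243,251,259,264): print(c,"z.175",w0[205:260:4,c].astype(int)," now",w[205:260:4,c].astype(int))
c=optics.get_calibration("wrist");p=manip.get_state()["position"];print(p)
for dz in(-.008,0,.02,.03):
  for dx in (-.011,.011): print(dz,dx,proj(p+[dx*.97,-dx*.24,dz],c).round(0))
for l in ["staple_eye","hasp_hinge","lid_hinge"]:print(l,[(np.round(d["at"],1).tolist(),round(d["p"],2)) for d in finder.tip_of(l,"wrist")[:2]])
E
```

```text
238 z.175 [118 115 101  99 101 100 101 100  87  79  59  59  59  60]  now [109 109 112 110 110 108 110 110  95  80  53  58  57  60]
243 z.175 [112  99  96  95  96  95  94  94  63  64  62  61  62  62]  now [ 92  92  93  93 110 110 109 108  60  59  57  58  57  59]
251 z.175 [117 104  98  99  97  98  97  97  11  14  12  13   9   7]  now [ 92  91  92  91 109 109 109 107  10   9  10   7  10  11]
259 z.175 [115  97  97  96  97  96  97  96  62  62  62  62  61  62]  now [ 90  88  88  91 106 107 107 107  56  57  57  56  58  59]
264 z.175 [113  96  96  96  95  96  96  95  82  76  62  59  60  60]  now [ 93  94  94  94 110 112 109 110  94  81  57  58  56  57]
[0.55530259 0.11075753 0.22642839]
-0.008 -0.011 [[251. 235.]]
-0.008 0.011 [[251. 205.]]
0 -0.011 [[251. 241.]]
0 0.011 [[251. 209.]]
0.02 -0.011 [[251. 256.]]
0.02 0.011 [[251. 222.]]
0.03 -0.011 [[251. 265.]]
0.03 0.011 [[251. 229.]]
staple_eye []
hasp_hinge [([172.7, 123.5], 0.73)]
lid_hinge [([414.7, 115.3], 0.85)]
```

The fingertip shows at the same place in free air, so the shut fingers reach about 3 cm less far than I assumed. The lid is simply still partly open, so I'll press on down and watch the force.

Call:
servo_tool(increments=[[0,-0.2,2,0,0,0,1],[0,-0.2,2,0,0,0,1],[0,-0.2,2,0,0,0,1],[0,-0.2,1.7,0,0,0,1],[0,0,1.3,0,0,0,1]])

```text
clock: 9.0
position: [0.555, 0.1185, 0.1316]
ee_rot: [0.0, 0.993, -0.12, -0.001]
contact_force: [-1.0, 1.0, 2.1]
width: 0.0002
gripper_force: 0.8
```

Call:
servo_tool(increments=[[0,0,0.6,0,0,0,1],[0,0,0.5,0,0,0,1],[0,0,0.4,0,0,0,1],[0,0,0.3,0,0,0,1],[0,0,0.2,0,0,0,1]])

```text
clock: 9.5
position: [0.5564, 0.1185, 0.1137]
ee_rot: [-0.0, 0.993, -0.12, 0.001]
contact_force: [0.5, 0.4, 0.9]
width: 0.0002
gripper_force: 0.4
```

Call:
servo_tool(increments=[[0,0,0.3,0,0,0,1],[0,0,0.3,0,0,0,1],[0,0,0.2,0,0,0,1],[0,0,0.2,0,0,0,1],[0,0,0.2,0,0,0,1]])

```text
clock: 10.0
position: [0.556, 0.1184, 0.1013]
ee_rot: [0.0, 0.993, -0.12, 0.0]
contact_force: [0.6, 1.0, 0.8]
width: 0.0001
gripper_force: 0.4
```

```bash
python3 - <<'E'
from h import *
sc=optics.get_calibration("scene");si=optics.get_calibration("side")
go([-.06,.015,.1])
for cam in("scene","side","wrist"):
  im=optics.get_image(cam)
  for l in ["staple_eye","hasp_hinge","lid_hinge"]:print(cam,l,[(np.round(d["at"],1).tolist(),round(d["p"],2)) for d in finder.tip_of(l,cam)[:2]])
  save(im,"w6_"+cam+".png")
a=cv2.imread("pics/w6_side.png")[170:260,150:240];b=cv2.imread("pics/w6_wrist.png")
cv2.imwrite("pics/v6.png",np.hstack([cv2.resize(a,(400,400),interpolation=cv2.INTER_CUBIC),cv2.resize(b,(400,400))]))
E
```

```text
t 10.0 nowC mm [-61.5  18.3 101.3] d_tool cm [0.15 0.33 0.13] rot deg [ 0.   -0.01  0.1 ] F [0.6 1.  0.8] w 0.0001
scene staple_eye [([312.2, 140.1], 0.57)]
scene hasp_hinge [([320.8, 134.0], 0.91)]
scene lid_hinge [([275.4, 178.8], 0.84)]
side staple_eye [([200.0, 215.1], 0.91)]
side hasp_hinge [([182.0, 241.1], 0.95)]
side lid_hinge [([229.9, 181.3], 0.86)]
wrist staple_eye [([247.8, 144.6], 0.67)]
wrist hasp_hinge [([125.5, 144.4], 0.94)]
wrist lid_hinge []
```

View pics/v6.png

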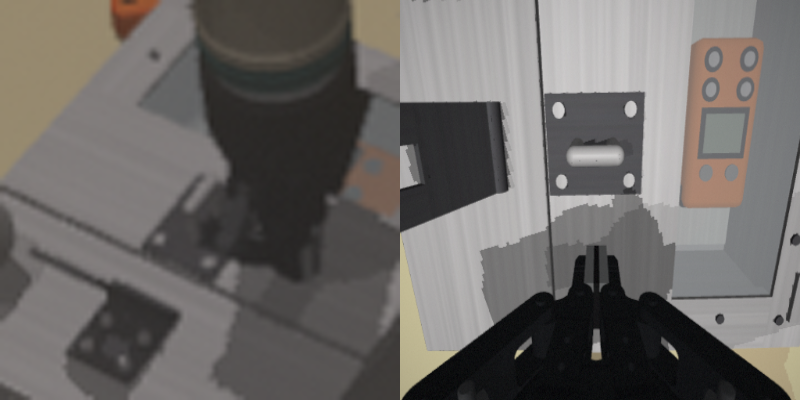

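The lid is now nearly flush, with only a thin seam from (540,0) to (550,300) in the wrist half. I'll press it home.

Call:
servo_tool(increments=[[0,0,0.1,0,0,0,1],[0,0,0.1,0,0,0,1],[0,0,0.1,0,0,0,1],[0,0,0.1,0,0,0,1],[0,0,0.1,0,0,0,1]])

```text
clock: 11.1
position: [0.5562, 0.1185, 0.099]
ee_rot: [-0.0, 0.993, -0.12, 0.001]
contact_force: [-5.9, -0.4, 20.6]
width: -0.0004
gripper_force: 9.9
```

Call:
servo_tool(increments=[[0,0,-2,0,0,0,1],[0,0,-3,0,0,0,1],[0,0,-3,0,0,0,1],[0,0,-3,0,0,0,1],[0,0,-3,0,0,0,1]])

```text
clock: 11.6
position: [0.5556, 0.1183, 0.2374]
ee_rot: [0.0, 0.993, -0.12, -0.0]
contact_force: [0.8, 0.1, -0.4]
width: -0.0002
gripper_force: 0.0
```

```bash
python3 - <<'E'
from fit import *
np.set_printoptions(precision=4,suppress=True)
obs=[];go([0,.155,.24])
for cam in("scene","side","wrist"):
  c=optics.get_calibration(cam);im=optics.get_image(cam)
  for l in ["staple_eye","hasp_hinge","lid_hinge","hasp_tip"]:
    d=finder.tip_of(l,cam)
    if d: obs.append((l,c,d[0]["at"],.5 if cam=="wrist" else 1))
f=fit(obs,[.611,.086,-.24,.0,2.1]);print(f.x)
P=pts(f.x)
for (n,c,px,w) in obs: print(n,w,np.round(px,1),(proj(P[n],c)-px).round(1))
E
```

```text
t 11.6 nowC mm [-61.8  18.1 237.4] d_tool cm [  6.2  -13.68  -0.26] rot deg [0.02 0.02 0.1 ] F [ 0.8  0.1 -0.4] w -0.0002
[ 0.6092  0.0888 -0.2334  0.0165  2.1001]
staple_eye 1 [312.3 143.2] [[-3.7 -1.7]]
hasp_hinge 1 [320.4 134. ] [[-0.8 -1.5]]
lid_hinge 1 [274.4 178.7] [[1.  1.4]]
staple_eye 1 [197.2 215.6] [[-0.9  0.9]]
hasp_hinge 1 [183.3 238.8] [[-0.7 -0.9]]
lid_hinge 1 [231. 179.] [[-0.3  2.5]]
hasp_tip 1 [158.2 231.1] [[ 3.7 -0.4]]
staple_eye 0.5 [248.7 123. ] [[ 3.8 -2. ]]
hasp_hinge 0.5 [182.5 121.6] [[ 3.2 -1.4]]
lid_hinge 0.5 [419.5 115.6] [[-0.6  2.4]]
hasp_tip 0.5 [ 57.8 132.4] [[-2.9  0.4]]
```

Call:
servo_tool(increments=[[1.2,-2.9,-0.1,0,0,0,1],[1.2,-2.9,-0.1,0,0,0,1],[1.2,-2.9,-0.1,0,0,0,1],[1.2,-2.9,0,0,0,0,1],[1.2,-2.9,0,0,0,0,1]])

```text
clock: 12.85
position: [0.6494, 0.2461, 0.2394]
ee_rot: [0.0, 0.993, -0.12, 0.0]
contact_force: [0.8, -1.3, 0.2]
width: -0.0001
gripper_force: 0.0
```

Call:
servo_tool(increments=[[0,0,0,0,0,0,1],[0,0,2,0,0,0,1],[0,0,2,0,0,0,1],[0,0,2,0,0,0,1],[0,0,1,0,0,0,1]])

```text
clock: 13.35
position: [0.6472, 0.2442, 0.1673]
ee_rot: [0.001, 0.993, -0.12, -0.002]
contact_force: [-0.4, -0.1, -0.2]
width: -0.0002
gripper_force: 0.0
```

```bash
echo '{"o":[0.610,0.0875,0],"yaw":-0.237}' > ch.json; python3 - <<'E'
from h import *
go([0,.09,.19])
a=optics.get_image("side");b=optics.get_image("wrist")
save(np.hstack([cv2.resize(a[170:270,120:220],(400,400),interpolation=cv2.INTER_CUBIC),cv2.resize(b,(400,400))]),"v7.png")
E
```

```text
t 13.35 nowC mm [ -0.6 161.  167.3] d_tool cm [ 0.07  7.11 -2.25] rot deg [ 0.12  0.17 -0.18] F [-0.4 -0.1 -0.2] w -0.0002
```

View pics/v7.png

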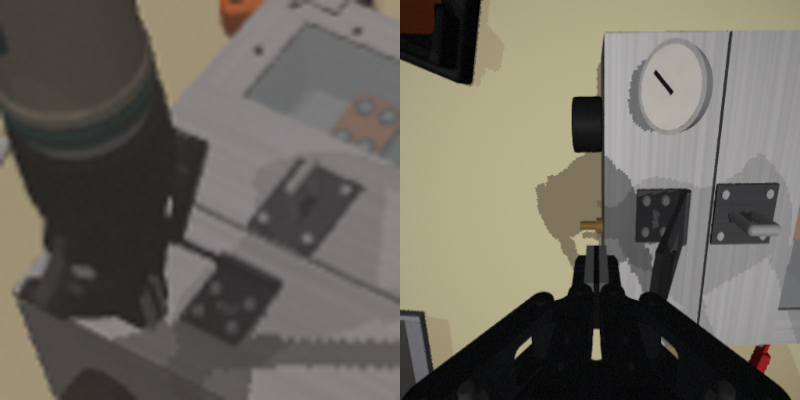

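```bash
python3 - <<'E'
from h import *
c=optics.get_calibration("wrist");si=optics.get_calibration("side")
for h in(1.4,1.6,1.8,2.,2.1):
  P=[toW([x,.075-.113*np.cos(h),.1355+.113*np.sin(h)]) for x in(-.01,.01)]
  print(h,(proj(P,c)*[400/512,400/384]+[400,0]).round(0).tolist(),((proj(P,si)-[120,170])*4).round(0).tolist())
print((proj(toW([0,.075,.1355]),c)*[400/512,400/384]+[400,0]).round(0))
E
```

```text
1.4 [[801.0, 341.0], [812.0, 297.0]] [[260.0, 134.0], [231.0, 120.0]]
1.6 [[760.0, 344.0], [769.0, 300.0]] [[236.0, 160.0], [206.0, 146.0]]
1.8 [[713.0, 339.0], [720.0, 295.0]] [[213.0, 192.0], [183.0, 178.0]]
2.0 [[668.0, 326.0], [671.0, 284.0]] [[191.0, 228.0], [161.0, 214.0]]
2.1 [[647.0, 318.0], [650.0, 277.0]] [[182.0, 247.0], [151.0, 233.0]]
[[686. 215.]]
```

The wrist half shows the fingertip at (597,250), on the +y side of the hasp plate, which runs (685,190) to (660,330), about 2.0 rad. Next I'll sweep it over.

Call:
servo_tool(increments=[[0,1.4,0,0,0,0,1],[0,1.4,0,0,0,0,1],[0,1.4,0,0,0,0,1],[0,1.4,0,0,0,0,1],[0,1.4,0,0,0,0,1]])

```text
clock: 13.95
position: [0.6347, 0.1775, 0.1784]
ee_rot: [-0.003, 0.993, -0.12, 0.006]
contact_force: [-5.3, 1.6, 22.9]
width: -0.0004
gripper_force: 10.4
```

Call:
servo_tool(increments=[[0,1.2,0,0,0,0,1],[0,1.2,0,0,0,0,1],[0,1.2,0,0,0,0,1],[0,1.2,0,0,0,0,1],[0,0,0,0,0,0,1]])

```text
clock: 14.45
position: [0.6198, 0.1282, 0.1689]
ee_rot: [0.001, 0.993, -0.121, -0.001]
contact_force: [0.4, 0.4, 0.4]
width: 0.0002
gripper_force: 0.0
```

```bash
python3 - <<'E'
from h import *
go([0,-.02,.141])
c=optics.get_calibration("wrist");optics.get_image("wrist")
print([(np.round(d["at"],1).tolist(),round(d["p"],2)) for d in finder.tip_of("hasp_tip","wrist")])
for h in(.4,.6,.8,1.,1.2,1.6,2.): print(h,proj(toW([0,.075-.113*np.cos(h),.1355+.113*np.sin(h)]),c).round(0))
E
```

```text
t 14.45 nowC mm [-1.000e-01  4.190e+01  1.689e+02] d_tool cm [0.04 6.18 2.8 ] rot deg [ 0.09  0.08 -0.27] F [0.4 0.4 0.4] w 0.0002
[([316.6, 276.9], 0.58)]
0.4 [[367. 232.]]
0.6 [[361. 247.]]
0.8 [[344. 265.]]
1.0 [[314. 282.]]
1.2 [[270. 297.]]
1.6 [[157. 310.]]
2.0 [[ 61. 293.]]
```

Call:
servo_tool(increments=[[0,1.0,0.6,0,0,0,1],[0,1.0,0.6,0,0,0,1],[0,1.2,0.6,0,0,0,1],[0,1.2,0.6,0,0,0,1],[0,1.2,0,0,0,0,1]])

```text
clock: 15.05
position: [0.6061, 0.0747, 0.144]
ee_rot: [0.0, 0.993, -0.12, -0.001]
contact_force: [-0.5, 0.2, 0.1]
width: -0.0001
gripper_force: 0.1
```

Call:
servo_tool(increments=[[0,0.6,0,0,0,0,1],[0,0,0,0,0,0,1],[0,0,0.8,0,0,0,1],[0,0,0.8,0,0,0,1],[0,0,0.6,0,0,0,1]])

```text
clock: 15.55
position: [0.6055, 0.0706, 0.1223]
ee_rot: [0.0, 0.993, -0.119, -0.001]
contact_force: [0.3, 0.2, -0.1]
width: -0.0001
gripper_force: 0.1
```

```bash
python3 - <<'E'
from h import *
go([0,-.02,.1065])
c=optics.get_calibration("wrist");optics.get_image("wrist")
for l in("hasp_tip","staple_eye"):print([(np.round(d["at"],1).tolist(),round(d["p"],2)) for d in finder.tip_of(l,"wrist")])
for h in(0,.2,.4,.6): print(h,proj(toW([0,.075-.113*np.cos(h),.1355+.113*np.sin(h)]),c).round(0))
E
```

```text
t 15.55 nowC mm [ -0.4 -17.5 122.3] d_tool cm [0.04 0.25 1.58] rot deg [ 0.01  0.06 -0.13] F [ 0.3  0.2 -0.1] w -0.0001
[([279.2, 245.9], 0.97)]
[([187.3, 246.4], 0.65)]
0 [[285. 233.]]
0.2 [[285. 252.]]
0.4 [[276. 275.]]
0.6 [[253. 304.]]
```

Call:
servo_tool(increments=[[0,0.3,0.5,0,0,0,1],[0,0,0.5,0,0,0,1],[0,0,0.4,0,0,0,1],[0,0,0.2,0,0,0,1],[0,0,0.2,0,0,0,1]])

```text
clock: 16.2
position: [0.605, 0.0672, 0.1064]
ee_rot: [0.0, 0.993, -0.12, -0.0]
contact_force: [-3.9, -1.0, 14.1]
width: 0.0002
gripper_force: 6.8
```

Call:
servo_tool(increments=[[0,0,0.1,0,0,0,1],[0,0,0.1,0,0,0,1],[0,0,0,0,0,0,1],[0,0,0,0,0,0,1],[0,0,0,0,0,0,1]])

```text
clock: 16.7
position: [0.6051, 0.0672, 0.1063]
ee_rot: [0.0, 0.993, -0.12, 0.001]
contact_force: [-3.5, -0.6, 13.4]
width: -0.0001
gripper_force: 6.9
```

Call:
servo_tool(increments=[[0,0,-3,0,0,0,1],[-1,-0.5,-3,0,0,0,1],[-2.5,-1,-2,0,0,0,-1],[-2.5,-1,-1,0,0,0,-1],[-2.5,-1,-1,0,0,0,-1]])

```text
clock: 17.2
position: [0.5305, 0.1219, 0.2043]
ee_rot: [-0.0, 0.993, -0.12, 0.001]
contact_force: [0.2, 0.5, -0.7]
width: 0.0432
gripper_force: 0.0
```

```bash
python3 - <<'E'
from fit import *
np.set_printoptions(precision=4,suppress=True)
go([-.08,.015,.2])
for cam in("scene","side","wrist"):
  c=optics.get_calibration(cam);im=optics.get_image(cam)
  if cam=="wrist": save(im,"w8.png"); np.save("c8.npy",c,allow_pickle=True)
  for l in ["staple_eye","hasp_tip","hasp_hinge","lid_hinge","pin_grip","pin_seat"]:
    d=finder.tip_of(l,cam)
    print(cam,l,[(np.round(q["at"],1).tolist(),round(q["p"],2)) for q in d[:3]], proj(pts([*CH["o"][:2],CH["yaw"],0,0])[l],c).round(1) if l[:3]!="pin" else [onz(q["at"],c,.009).round(3) for q in d[:3]])
im=cv2.imread("pics/w8.png");cv2.imwrite("pics/v8.png",cv2.resize(im,(768,576)))
E
```

```text
t 17.2 nowC mm [-85.4  14.8 204.3] d_tool cm [ 0.54 -0.02  0.43] rot deg [-0.03 -0.07 -0.2 ] F [ 0.2  0.5 -0.7] w 0.0432
scene staple_eye [([310.4, 141.9], 0.97)] [[308.7 142.3]]
scene hasp_tip [([300.9, 155.5], 0.64)] [[297.8 155.1]]
scene hasp_hinge [([320.4, 133.8], 0.88)] [[319.8 133. ]]
scene lid_hinge [([274.1, 181.5], 0.85)] [[275.3 180.4]]
scene pin_grip [([211.2, 245.0], 0.61)] [array([ 0.478, -0.281,  0.009])]
scene pin_seat [([222.9, 162.1], 0.64), ([226.5, 260.6], 0.57)] [array([ 0.361, -0.003,  0.009]), array([ 0.543, -0.303,  0.009])]
side staple_eye [([197.5, 215.9], 0.55)] [[196.1 216.8]]
side hasp_tip [([205.4, 204.8], 0.72), ([228.3, 178.4], 0.29)] [[208.4 204.8]]
side hasp_hinge [([182.0, 240.8], 0.89), ([209.2, 142.8], 0.32)] [[182.4 237.3]]
side lid_hinge [([231.1, 179.3], 0.86)] [[230.7 181.1]]
side pin_grip [([288.6, 162.0], 0.71), ([314.1, 249.2], 0.62)] [array([ 0.461, -0.272,  0.009]), array([0.326, 0.025, 0.009])]
side pin_seat [([264.8, 153.2], 0.62), ([301.4, 238.4], 0.61), ([197.8, 214.4], 0.48)] [array([ 0.542, -0.29 ,  0.009]), array([ 0.365, -0.001,  0.009]), array([ 0.662, -0.004,  0.009])]
wrist staple_eye [([245.5, 90.2], 0.58)] [[249.7  88.8]]
wrist hasp_tip [([315.2, 84.3], 0.77)] [[318.   89.2]]
wrist hasp_hinge [([170.8, 93.0], 0.82)] [[172.5  89.5]]
wrist lid_hinge [([440.3, 86.7], 0.6)] [[442.9  89.8]]
wrist pin_grip [] []
wrist pin_seat [([371.6, 252.1], 0.83)] [array([ 0.366, -0.014,  0.009])]
```

View pics/v8.png

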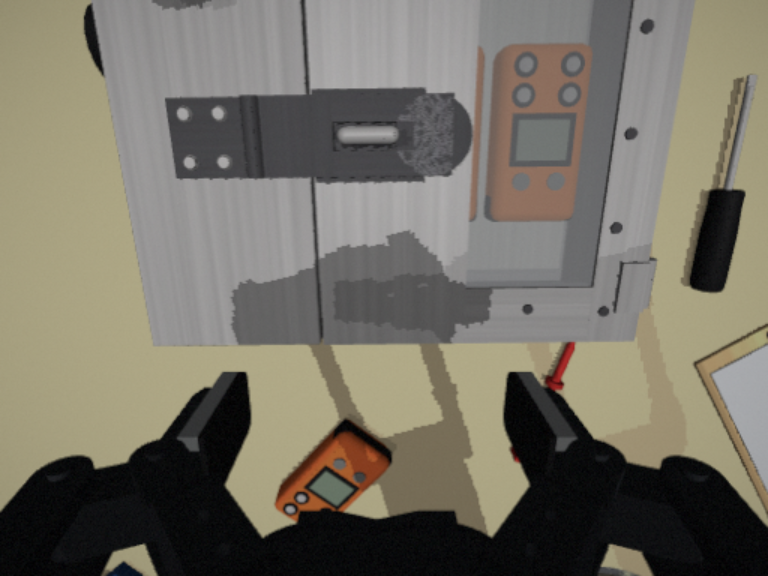

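The hasp lies flat over the lid with the staple loop at (368,134) standing through its slot. The lid seam at x≈313 is closed. Now to the black pin.

Call:
servo_tool(increments=[[-0.3,4,0,0,0,0,-1],[-0.3,4,0,0,0,0,-1],[-0.3,4,0,0,0,0,-1],[-0.3,4,0,0,0,0,-1],[-0.3,4,0,0,0,0,-1]])

```text
clock: 18.75
position: [0.4683, -0.0706, 0.2036]
ee_rot: [0.0, 0.993, -0.119, 0.0]
contact_force: [0.7, 0.3, 0.8]
width: 0.0853
gripper_force: 0.0
```

Call:
servo_tool(increments=[[-0.2,4,0,0,0,0,-1],[-0.2,4,0,0,0,0,-1],[-0.2,4,0,0,0,0,-1],[-0.2,4,0,0,0,0,-1],[-0.2,4,0,0,0,0,-1]])

```text
clock: 19.25
position: [0.411, -0.2627, 0.2036]
ee_rot: [0.0, 0.993, -0.12, 0.0]
contact_force: [0.6, -0.8, -0.3]
width: 0.0855
gripper_force: 0.0
```

```bash
python3 - <<'E'
from h import *
c8=np.load("c8.npy",allow_pickle=True).item()
print("eye top C",toC(onz((245.3,89.3),c8,.1635)).round(4),"net eye",toC(onz((245.5,90.2),c8,.1465)).round(4))
im=optics.get_image("wrist");s=manip.get_state();c=optics.get_calibration("wrist")
print(s["clock"],toC(s["position"]).round(4),s["position"].round(4),proj(s["position"],c))
for l in("pin_grip","pin_seat"):print(l,[(np.round(d["at"],1).tolist(),round(d["p"],2),onz(d["at"],c,.009).round(4)) for d in finder.tip_of(l,"wrist")])
for d in finder.silhouettes("pin_grip","wrist"):
  m=d["region"];ys,xs=np.nonzero(m);P=np.array([onz((x,y),c,.009)[:2] for x,y in zip(xs[::3],ys[::3])]);mu=P.mean(0);v=np.linalg.svd(P-mu,full_matrices=False)[2][0]
  t=(P-mu)@v;print("sil",round(d["p"],2),np.round(d["box"],0),mu.round(4),"ang",round(np.arctan2(v[1],v[0]),4),"ends",(mu+v*t.min()).round(4),(mu+v*t.max()).round(4))
save(cv2.resize(im,(768,576)),"v9.png")
E
```

```text
eye top C [-0.0008  0.0179  0.1635] net eye [-0.0009  0.0181  0.1465]
19.3 [-0.111  -0.3939  0.2036] [ 0.4097 -0.2693  0.2036] [[250.89685125 225.129563  ]]
pin_grip [([253.6, 109.3], 0.86, array([ 0.4722, -0.2895,  0.009 ])), ([76.8, 275.3], 0.71, array([0.3095, 0.0133, 0.009 ])), ([152.7, 134.4], 0.59, array([ 0.4732, -0.1613,  0.009 ]))]
pin_seat [([85.3, 233.0], 0.73, array([ 0.369 , -0.0261,  0.009 ])), ([252.0, 49.7], 0.66, array([ 0.5363, -0.3033,  0.009 ]))]
sil 0.83 [ 79. 252.  23.  88.] [0.3301 0.0011] ang 2.6154 ends [ 0.4016 -0.0405] [0.2817 0.0291]
sil 0.66 [255.  73.  13. 126.] [ 0.4978 -0.2947] ang 2.8794 ends [ 0.5735 -0.315 ] [ 0.4441 -0.2803]
```

View pics/v9.png

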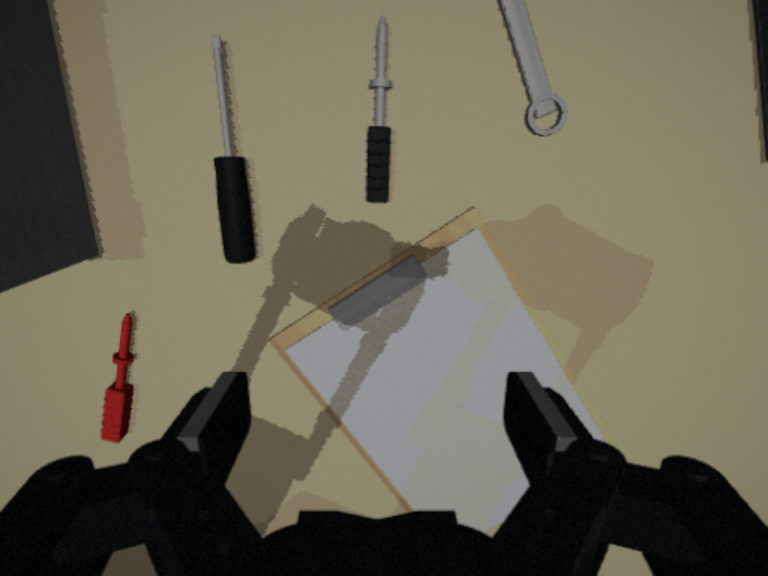

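The pin is in line with the tool: nose (381,18), collar (381,85), grip (378,127 to 202). The screwdriver and wrench are clear of it. I'll approach it now.

Call:
servo_tool(increments=[[1.3,0.1,2,0,0,0.3,-1],[1.3,0.1,2,0,0,0.3,-1],[1.3,0.1,2,0,0,0,-1],[1.3,0.1,2,0,0,0,-1],[1.3,0.1,2,0,0,0,-1]])

```text
clock: 19.95
position: [0.4744, -0.2802, 0.1028]
ee_rot: [-0.0, 0.992, -0.124, 0.0]
contact_force: [0.1, -0.8, 0.0]
width: 0.0854
gripper_force: 0.0
```

Call:
servo_tool(increments=[[0,0,2,0,0,0,-1],[0,0,2,0,0,0,-1],[0,0,2,0,0,0,-1],[0,0,2,0,0,0,-1],[0,0,0.5,0,0,0,-1]])

```text
clock: 20.45
position: [0.4724, -0.2792, 0.0165]
ee_rot: [-0.001, 0.992, -0.124, -0.002]
contact_force: [-1.3, -0.3, -0.1]
width: 0.0854
gripper_force: 0.0
```

```bash
python3 - <<'E'
from h import *
im=optics.get_image("wrist");s=manip.get_state();c=optics.get_calibration("wrist");r=rot(s)
print(s["clock"],s["position"].round(4),"heading",np.arctan2(*r.as_matrix()[:2,0][::-1]))
for l in("pin_grip","pin_seat"):
  for d in finder.tip_of(l,"wrist"):
    P=onz(d["at"],c,.009);print(l,np.round(d["at"],1),round(d["p"],2),P.round(4),"tool mm",(r.inv().apply(P-s["position"])*1e3).round(1))
save(im,"w10.png")
a=optics.get_image("side");b=optics.get_image("scene")
cv2.imwrite("pics/v10.png",np.hstack([cv2.resize(im,(400,400)),cv2.resize(b[190:310,160:280],(400,400),interpolation=cv2.INTER_CUBIC)])[:,:,::-1])
E
```

```text
20.5 [ 0.4727 -0.2797  0.0168] heading -0.24868569583976471
pin_seat [249.6 114.7] 0.73 [ 0.5393 -0.2957  0.009 ] tool mm [68.5 -0.8  7.6]
```

View pics/v10.png

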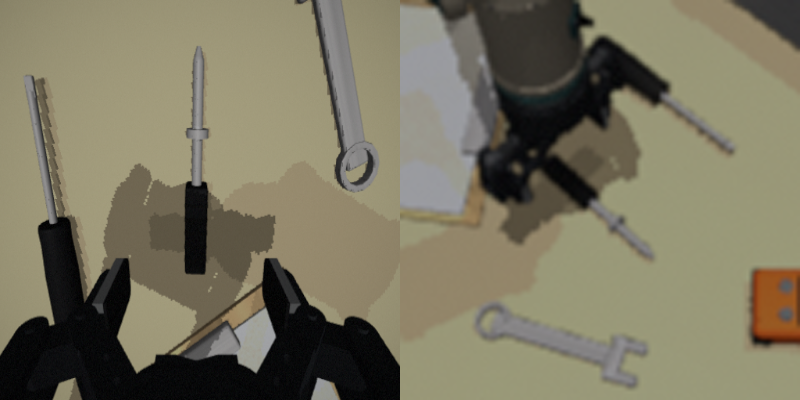

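The wrist half shows the pin centred between the open fingers, with the grip at (196,225). The fingertips are still about 4 cm above the bench, so I'll go down.

Call:
servo_tool(increments=[[0.4,0,1.2,0,0,0,-1],[0,0,1.2,0,0,0,-1],[0,0,1.0,0,0,0,-1],[0,0,0.6,0,0,0,-1],[0,0,0.5,0,0,0,-1]])

```text
clock: 21.2
position: [0.4768, -0.2826, -0.0277]
ee_rot: [-0.0, 0.992, -0.125, -0.001]
contact_force: [0.4, -1.3, 0.3]
width: 0.0855
gripper_force: 0.0
```

Call:
servo_tool(increments=[[0,0,0,0,0,0,0.3],[0,0,0,0,0,0,0.7],[0,0,0,0,0,0,1],[0,0,0,0,0,0,1],[0,0,0,0,0,0,1]], squeeze=50)

```text
clock: 21.7
position: [0.4777, -0.2832, -0.0259]
ee_rot: [0.0, 0.992, -0.125, 0.001]
contact_force: [0.6, 0.1, -1.3]
width: 0.0168
gripper_force: 48.9
```

Call:
servo_tool(increments=[[0,0,0,0,0,0,1],[0,0,-0.5,0,0,0,1],[0,0,-1.5,0,0,0,1],[0,0,-2,0,0,0,1],[0,0,-2,0,0,0,1]])

```text
clock: 22.2
position: [0.4767, -0.2825, 0.0337]
ee_rot: [-0.0, 0.992, -0.125, -0.001]
contact_force: [0.8, -0.4, -1.5]
width: 0.0164
gripper_force: 48.9
```

Call:
servo_tool(increments=[[0,0,-3,0,0,0,1],[0,0,-3,0,0,0,1],[0,0,-3,0,0,0,1],[0,0,-3,0,0,0,1],[0,0,-2.5,0,0,0,1]])

```text
clock: 22.7
position: [0.4772, -0.2829, 0.1802]
ee_rot: [0.0, 0.992, -0.125, 0.0]
contact_force: [0.1, 0.1, -2.1]
width: 0.0171
gripper_force: 48.9
```

```bash
cat > pin.py <<'E'
from h import *
def pin_in_tool(verbose=1):
    im=optics.get_image("wrist");s=manip.get_state();c=optics.get_calibration("wrist");r=rot(s);p=s["position"];z=p[2]+.035
    T=lambda px:(r.inv().apply(onz(px,c,z)-p)*1e3)
    for l in("pin_seat","pin_grip"):
        for d in finder.tip_of(l,"wrist"):
            t=T(d["at"]); 
            if abs(t[1])<40 and abs(t[0])<120: print(l,np.round(d["at"],1),round(d["p"],2),"tool mm",t.round(1))
    for d in finder.silhouettes("pin_grip","wrist"):
        ys,xs=np.nonzero(d["region"])
        q=[]
        for y in range(ys.min(),ys.max()+1,3):
            m=xs[ys==y]
            if len(m): t=T((m.mean(),y)); q.append([t[0],t[1],len(m)])
        q=np.array(q)
        if abs(q[:,1].mean())<40:
            print("sil",round(d["p"],2),"x",q[:,0].min().round(1),q[:,0].max().round(1),"poly y(x)",np.polyfit(q[:,0],q[:,1],1).round(4)); print(q[::3].round(1).tolist())
    return im,s,c
E
python3 - <<'E'
from pin import *
im,s,c=pin_in_tool(); print(s["width"],s["position"])
E=toW([-.0008,.0179,.1465]);print("eyeW",E)
CHn=CH; go([-.15,.0179,.18])
E
```

```text
pin_seat [248.9 128.6] 0.87 tool mm [ 64.4  -1.  -34.5]
pin_grip [250.7 260.1] 0.6 tool mm [ -4.8  -0.1 -35. ]
sil 0.65 x -39.7 101.3 poly y(x) [-0.0097  0.127 ]
[[101.3, -1.1, 6.0], [97.8, -0.9, 13.0], [94.2, -0.9, 17.0], [90.5, -0.7, 18.0], [86.8, -0.7, 18.0], [83.1, -0.7, 18.0], [79.2, -0.9, 19.0], [75.3, -0.9, 19.0], [71.4, -0.7, 18.0], [67.4, -0.9, 17.0], [63.3, -0.4, 17.0], [59.1, -0.2, 20.0], [54.8, -0.2, 34.0], [50.5, 0.0, 17.0], [46.1, 0.0, 17.0], [41.6, 0.1, 17.0], [37.0, -0.2, 16.0], [32.4, 0.1, 15.0], [27.6, -0.2, 16.0], [22.8, 0.1, 35.0], [17.9, -0.2, 38.0], [12.8, -0.2, 38.0], [7.7, 0.1, 37.0], [2.4, 0.9, 34.0], [-2.9, 0.1, 33.0], [-8.4, 0.4, 32.0], [-14.0, 0.1, 31.0], [-19.7, 0.1, 33.0], [-25.5, 0.1, 33.0], [-31.5, 0.4, 32.0], [-37.6, 0.4, 32.0]]
0.01651683962225858 [ 0.4793015  -0.28443292  0.18428028]
eyeW [0.61342506 0.10508747 0.1465    ]
t 22.9 nowC mm [ -42.4 -391.   178.2] d_tool cm [-11.3  -40.75  -0.18] rot deg [ 0.    0.01 -0.76] F [-0.3 -0.2 -1.1] w 0.0164
```

Call:
servo_tool(increments=[[-1.1,-4.1,0,0,0,-0.4,1],[-1.1,-4.1,0,0,0,0,1],[-1.1,-4.1,0,0,0,0,1],[-1.1,-4.1,0,0,0,0,1],[-1.1,-4.1,0,0,0,0,1]])

```text
clock: 23.4
position: [0.4718, -0.0687, 0.1763]
ee_rot: [-0.0, 0.993, -0.122, -0.002]
contact_force: [0.4, -0.1, -1.2]
width: 0.0164
gripper_force: 49.0
```

Call:
servo_tool(increments=[[-1.1,-4.1,0,0,0,0,1],[-1.1,-4.1,0,0,0,0,1],[-1.1,-4.1,0,0,0,0,1],[-1.1,-4.1,0,0,0,0,1],[-1.0,-4.0,0,0,0,0,1]])

```text
clock: 23.9
position: [0.4684, 0.1418, 0.1763]
ee_rot: [0.001, 0.993, -0.121, -0.002]
contact_force: [1.6, 0.5, -1.5]
width: 0.0166
gripper_force: 49.0
```

Call:
servo_tool(increments=[[0,0,1,0,0,0,1],[0,0,1,0,0,0,1],[0,0,1,0,0,0,1],[0,0,1,0,0,0,1],[0,0,0,0,0,0,1]])

```text
clock: 24.4
position: [0.4689, 0.1389, 0.1363]
ee_rot: [0.001, 0.992, -0.122, -0.002]
contact_force: [-0.7, -0.1, -1.0]
width: 0.0164
gripper_force: 49.2
```

```bash
python3 - <<'E'
from pin import *
im,s,c=pin_in_tool(); save(im,"w11.png"); r=rot(s);p=s["position"]
go([-.142,.018,.1115])
for d in finder.tip_of("staple_eye","wrist"):
    P=onz(d["at"],c,.1465);print("eye",np.round(d["at"],1),round(d["p"],2),"tool mm",(r.inv().apply(P-p)*1e3).round(1),toC(P).round(4))
# bright loop bar: mask near predicted
g=im.astype(int).mean(2); u=proj(toW([0,.018,.1635]),c)[0];print("pred loop px",u.round(1))
x0,y0=int(u[0]),int(u[1]); sub=g[max(0,y0-35):y0+36,x0-45:x0+46]
print(sub[::5,::5].astype(int))
E
```

```text
pin_seat [250.5 131.7] 0.7 tool mm [ 63.   -0.2 -35.1]
pin_grip [252.6 259.2] 0.61 tool mm [ -4.3   1.  -35. ]
sil 0.7 x -40.0 101.1 poly y(x) [-0.0077  0.126 ]
[[101.1, -0.9, 7.0], [97.6, -0.7, 12.0], [94.0, -0.7, 18.0], [90.4, -0.7, 18.0], [86.8, -0.7, 18.0], [83.0, -0.4, 19.0], [79.2, -0.7, 18.0], [75.3, -0.7, 18.0], [71.4, -0.4, 17.0], [67.4, -0.2, 18.0], [63.3, -0.2, 18.0], [59.2, 0.5, 23.0], [54.9, -0.2, 38.0], [50.6, -0.2, 18.0], [46.2, 0.0, 17.0], [41.7, -0.2, 16.0], [37.1, -0.2, 16.0], [32.5, -0.2, 16.0], [27.7, -0.2, 18.0], [22.9, 0.1, 35.0], [17.9, 0.3, 38.0], [12.9, 0.1, 37.0], [7.7, 0.3, 36.0], [2.4, 0.1, 35.0], [-3.0, 0.1, 35.0], [-8.5, 0.4, 34.0], [-14.1, 0.1, 33.0], [-19.9, -0.2, 32.0], [-25.7, 0.1, 33.0], [-31.8, 0.4, 34.0], [-37.9, 0.1, 33.0]]
t 24.6 nowC mm [-147.5   18.2  138.8] d_tool cm [0.55 0.02 2.73] rot deg [-0.02 -0.06 -0.42] F [ 0.6  0.4 -0.7] w 0.0164
pred loop px [246.5 -83.5]
[[ 67  62  57 ...  64  66  64]
 [ 31  36  36 ... 139  96 130]
 [153 154 156 ... 159 152 153]
 ...
 [ 15  12   6 ...   9  13  10]
 [  9   8  11 ...  12   8   5]
 [ 10  10  10 ...   8   8   6]]
```

Call:
servo_tool(increments=[[0,0,-1.3,0,0,-0.4,1],[0.9,0,-1.3,0,0,0,1],[0.9,0,-1.3,0,0,0,1],[0.9,0,-1.3,0,0,0,1],[0.9,0,0,0,0,0,1]])

```text
clock: 25.15
position: [0.5074, 0.1319, 0.1927]
ee_rot: [-0.001, 0.993, -0.118, 0.003]
contact_force: [0.5, -0.2, -1.6]
width: 0.0165
gripper_force: 49.2
```

Call:
servo_tool(increments=[[0,0,0,0,0,0,1],[0,0,0,0,0,0,1],[0,0,0,0,0,0,1],[0,0,0,0,0,0,1],[0,0,0,0,0,0,1]])

```text
clock: 25.65
position: [0.5049, 0.1319, 0.1901]
ee_rot: [0.0, 0.993, -0.118, -0.0]
contact_force: [0.0, 0.0, -0.9]
width: 0.0167
gripper_force: 49.2
```

```bash
python3 - <<'E'
from pin import *
im,s,c=pin_in_tool(); save(im,"w12.png"); r=rot(s);p=s["position"]
go([-.142,.018,.1115])
for l,z in(("staple_eye",.1465),("hasp_tip",.1355),("hasp_hinge",.1355)):
  for d in finder.tip_of(l,"wrist"):
    P=onz(d["at"],c,z);print(l,np.round(d["at"],1),round(d["p"],2),"tool mm",(r.inv().apply(P-p)*1e3).round(1),toC(P).round(4))
for d in finder.silhouettes("hasp","wrist"):print("hasp",d["p"],np.round(d["box"],1))
for d in finder.silhouettes("staple_eye","wrist"):print("st",d["p"],np.round(d["box"],1))
g=im.astype(int).mean(2); u=proj(toW([0,.018,.1635]),c)[0];print("pred loop px",u.round(1))
hy0=toW([.02,.018,.1375]);print("hasp side edges rows",proj([toW([-.02,.05,.1375]),hy0],c).round(1))
np.set_printoptions(linewidth=250,threshold=10000)
x0,y0=int(u[0]),int(u[1]); print(x0-48,max(0,y0-24)); print(g[max(0,y0-24):y0+27:3,x0-48:x0+50:4].astype(int))
E
```

```text
pin_seat [167.6  50. ] 0.35 tool mm [ 97.6 -36.  -35. ]
pin_grip [253.  259.8] 0.9 tool mm [ -4.7   1.1 -35. ]
pin_grip [169.2  52.4] 0.15 tool mm [ 96.7 -35.3 -35. ]
sil 0.77 x -40.0 101.1 poly y(x) [-0.0076  0.1398]
[[101.1, -0.5, 5.0], [97.6, -0.7, 14.0], [94.1, -0.7, 18.0], [90.4, -0.7, 18.0], [86.8, -0.7, 20.0], [83.0, -0.7, 18.0], [79.2, -0.7, 20.0], [75.3, -0.7, 20.0], [71.4, -0.7, 18.0], [67.4, -0.2, 18.0], [63.3, -0.2, 18.0], [59.1, 0.5, 23.0], [54.9, 0.0, 37.0], [50.6, 0.3, 18.0], [46.2, -0.2, 16.0], [41.7, -0.2, 16.0], [37.1, 0.0, 17.0], [32.4, 0.0, 17.0], [27.7, 0.3, 24.0], [22.8, 0.0, 37.0], [17.9, 0.1, 37.0], [12.8, -0.2, 38.0], [7.7, 0.3, 38.0], [2.4, 0.3, 34.0], [-3.0, 0.1, 35.0], [-8.5, 0.6, 33.0], [-14.1, 0.4, 32.0], [-19.9, -0.2, 32.0], [-25.7, 0.1, 33.0], [-31.7, 0.4, 32.0], [-37.9, 0.1, 31.0]]
t 25.85 nowC mm [-112.2   18.6  190.4] d_tool cm [-2.98  0.06  7.89] rot deg [ 0.   -0.    0.04] F [-1.1 -0.3 -1.4] w 0.0166
staple_eye [250.9  47.2] 0.8 tool mm [110.6  -0.2  43.6] [-0.0018  0.0188  0.1465]
staple_eye [266.1  66.5] 0.51 tool mm [98.7 10.3 43.6] [-0.0138  0
[... 1388 characters left out ...]
  73  69 112 122 123 102 151 122 120 119 120 120 103  63  69  75 102  91  85  90]
 [ 72  73  72  73  72  70  69  47  71  69 114 149 132  64  63  60  60  48  63  65  73  81  98  82  83]
 [ 74  71  73  76  73  74  64  43  44  46 125 148 136  40  35  43  45  61  62  65  77  95  92  90  96]
 [ 74  73  72  74  73  72  75  46  45  39 129 154 142  80  39  41  42  65  65  62  82  88  86  95  94]
 [ 71  73  73  75  73  70  71  66  72  76 144 144 129 102  62  73  58  56  72  72  76  94  94  91  89]
 [ 73  72  76  75  73  70  74  74  75  80 136 165 134 118  73  72  73  74  72  73  84  84  87  71  87]
 [ 73  73  74  75  72  73  73  74  70  80 139 171 153 118  74  72  73  74  90  75  78  83  97  81  89]]
```

The loop centre sits about 1.2 mm to tool +y of the pin axis. I'll back off 1 cm, correct that and go down to insertion height.

Call:
servo_tool(increments=[[-1,0.12,1.5,0,0,0,1],[0,0,2,0,0,0,1],[0,0,2,0,0,0,1],[0,0,1.5,0,0,0,1],[0,0,0.7,0,0,0,1]])

```text
clock: 26.6
position: [0.4944, 0.1329, 0.112]
ee_rot: [0.0, 0.993, -0.118, -0.001]
contact_force: [0.1, 0.1, -2.0]
width: 0.0168
gripper_force: 49.2
```

Call:
servo_tool(increments=[[0,0,0,0,0,0,1],[0.4,0,0,0,0,0,1],[0.4,0,0,0,0,0,1],[0.4,0,0,0,0,0,1],[0,0,0,0,0,0,1]])

```text
clock: 27.1
position: [0.5084, 0.1301, 0.114]
ee_rot: [-0.0, 0.993, -0.118, 0.001]
contact_force: [0.1, -0.0, -1.0]
width: 0.0168
gripper_force: 49.2
```

```bash
python3 - <<'E'
from pin import *
im,s,c=pin_in_tool(); save(im,"w13.png"); r=rot(s);p=s["position"]
go([-.062,.018,.113])
E
```

```text
pin_seat [248.9 130.8] 0.89 tool mm [ 63.4  -1.  -34.9]
pin_grip [253.5 259.1] 0.69 tool mm [ -4.2   1.4 -35. ]
sil 0.78 x -39.9 101.1 poly y(x) [-0.0085  0.0922]
[[101.1, -0.7, 6.0], [97.6, -0.9, 13.0], [94.1, -0.9, 17.0], [90.5, -0.7, 18.0], [86.8, -0.7, 18.0], [83.0, -0.5, 19.0], [79.2, -0.7, 18.0], [75.3, -0.7, 18.0], [71.4, -0.7, 18.0], [67.4, -0.5, 19.0], [63.3, -0.5, 19.0], [59.1, -0.2, 22.0], [54.9, -0.2, 36.0], [50.6, -0.5, 17.0], [46.2, -0.2, 16.0], [41.7, 0.0, 17.0], [37.1, 0.0, 17.0], [32.4, -0.2, 16.0], [27.7, -0.5, 19.0], [22.8, -0.2, 36.0], [17.9, 0.3, 38.0], [12.8, 0.3, 38.0], [7.7, 0.6, 37.0], [2.4, 0.3, 34.0], [-3.0, 0.1, 35.0], [-8.5, 0.3, 32.0], [-14.1, 0.1, 31.0], [-19.8, -0.2, 32.0], [-25.7, -0.2, 34.0], [-31.7, 0.1, 33.0], [-37.8, 0.4, 32.0]]
t 27.3 nowC mm [-110.3   17.3  113.4] d_tool cm [ 4.83 -0.07  0.04] rot deg [0.01 0.   0.03] F [ 0.6  0.2 -1.7] w 0.0168
```

Call:
servo_tool(increments=[[0.3,0,0,0,0,0,1],[0.3,0,0,0,0,0,1],[0.3,0,0,0,0,0,1],[0.3,0,0,0,0,0,1],[0,0,0,0,0,0,1]])

```text
clock: 27.8
position: [0.5193, 0.1273, 0.1133]
ee_rot: [0.0, 0.993, -0.118, 0.0]
contact_force: [1.1, -0.2, -1.5]
width: 0.0167
gripper_force: 49.2
```

Call:
servo_tool(increments=[[0.4,0,0,0,0,0,1],[0.4,0,0,0,0,0,1],[0.4,0,0,0,0,0,1],[0.4,0,0,0,0,0,1],[0,0,0,0,0,0,1]])

```text
clock: 28.3
position: [0.5351, 0.1235, 0.1134]
ee_rot: [0.0, 0.993, -0.118, 0.0]
contact_force: [0.4, 0.5, -0.9]
width: 0.0167
gripper_force: 49.2
```

```bash
python3 - <<'E'
from pin import *
im,s,c=pin_in_tool(); save(im,"w14.png")
go([-.062,.018,.113]);print(np.round(s["moment"],2))
E
```

```text
pin_seat [254.3 257.6] 0.6 tool mm [ -3.3   1.8 -35. ]
pin_seat [250.1 132.2] 0.56 tool mm [ 62.7  -0.4 -35. ]
pin_grip [254.7 258. ] 0.95 tool mm [ -3.6   2.1 -35. ]
sil 0.65 x -26.6 116.4 poly y(x) [-0.0643  7.9896]
[[116.4, 1.8, 512.0], [113.1, 1.8, 512.0], [109.8, 1.8, 512.0], [106.5, 1.9, 512.0], [103.0, 1.9, 512.0], [99.6, 2.0, 502.0], [96.0, 2.0, 497.0], [92.5, 2.0, 494.0], [88.8, 2.0, 493.0], [85.1, 2.1, 495.0], [81.3, 2.0, 512.0], [77.5, 2.0, 512.0], [73.6, 2.1, 494.0], [69.6, 2.1, 494.0], [65.6, 2.2, 495.0], [61.5, 2.2, 496.0], [57.3, 2.3, 476.0], [53.0, 2.6, 475.0], [48.6, 3.5, 491.0], [44.2, 4.0, 489.0], [39.7, 4.6, 487.0], [35.1, 5.4, 484.0], [30.4, 6.0, 481.0], [25.6, 7.1, 460.0], [20.7, 7.8, 455.0], [15.7, 8.7, 452.0], [10.6, 9.7, 447.0], [5.4, 10.8, 424.0], [0.1, 12.5, 394.0], [-5.4, 13.5, 387.0], [-10.9, 14.8, 379.0], [-16.6, 14.9, 358.0], [-22.4, 21.6, 247.0]]
sil 0.61 x -39.9 101.1 poly y(x) [-0.0114  0.1684]
[[101.1, -0.9, 1.0], [97.6, -0.9, 13.0], [94.1, -1.1, 18.0], [90.4, -0.9, 17.0], [86.8, -0.7, 18.0], [74.0, -0.7, 16.0], [70.1, -0.7, 16.0], [66.0, -0.9, 15.0], [61.9, -0.5, 17.0], [57.7, -0.2, 34.0], [53.5, -0.2, 36.0], [49.1, -0.2, 16.0], [44.7, 0.0, 15.0], [40.2, -0.2, 14.0], [35.6, -0.5, 15.0], [30.9, -0.5, 15.0], [26.1, -0.2, 30.0], [21.2, -0.2, 36.0], [16.2, -0.2, 36.0], [11.1, 0.1, 35.0], [5.9, 0.1, 33.0], [0.6, 0.3, 32.0], [-4.8, 0.6, 33.0], [-10.3, 0.1, 33.0], [-16.0, -0.2, 30.0], [-21.8, 0.1, 31.0], [-27.7, 0.1, 33.0], [-33.7, 0.4, 32.0], [-39.9, 3.9, 14.0]]
t 28.5 nowC mm [-82.4  17.3 113.3] d_tool cm [ 2.04 -0.07  0.03] rot deg [0.01 0.02 0.04] F [ 0.4  0.8 -1.1] w 0.0161
[0.03 0.08 0.  ]
```

The loop bar now hides a stretch of the shaft, so the nose is through. I'll push on until the collar seats.

Call:
servo_tool(increments=[[0.4,0,0,0,0,0,1],[0.4,0,0,0,0,0,1],[0.4,0,0,0,0,0,1],[0.3,0,0,0,0,0,1],[0,0,0,0,0,0,1]])

```text
clock: 29.0
position: [0.5495, 0.12, 0.1134]
ee_rot: [0.0, 0.993, -0.118, 0.0]
contact_force: [-0.7, -0.3, -1.3]
width: 0.0166
gripper_force: 49.2
```

Call:
servo_tool(increments=[[0.1,0,0,0,0,0,1],[0.1,0,0,0,0,0,1],[0.1,0,0,0,0,0,1],[0.1,0,0,0,0,0,1],[0,0,0,0,0,0,1]])

```text
clock: 29.5
position: [0.5529, 0.1192, 0.1134]
ee_rot: [0.0, 0.993, -0.118, 0.0]
contact_force: [-0.3, -0.1, -1.0]
width: 0.0163
gripper_force: 49.2
```

Call:
servo_tool(increments=[[0.1,0,0,0,0,0,1],[0.1,0,0,0,0,0,1],[0.1,0,0,0,0,0,1],[0,0,0,0,0,0,1],[0,0,0,0,0,0,1]])

```text
clock: 30.0
position: [0.5543, 0.1188, 0.1131]
ee_rot: [0.0, 0.993, -0.118, -0.001]
contact_force: [-5.8, 1.6, 1.1]
width: 0.0166
gripper_force: 49.3
```

Call:
servo_tool(increments=[[0.1,0,0,0,0,0,1],[0.1,0,0,0,0,0,1],[0.1,0,0,0,0,0,1],[0,0,0,0,0,0,1],[0,0,0,0,0,0,1]])

```text
clock: 30.5
position: [0.5548, 0.1187, 0.1128]
ee_rot: [-0.0, 0.993, -0.118, -0.004]
contact_force: [-9.2, 3.1, 1.7]
width: 0.0169
gripper_force: 49.5
```

```bash
python3 - <<'E'
from pin import *
im,s,c=pin_in_tool(); save(im,"w15.png")
go([-.062,.018,.113]);print(np.round(s["moment"],2))
E
```

```text
pin_seat [250.1 134.6] 0.64 tool mm [ 61.7  -0.4 -35.5]
pin_grip [253.2 259.5] 0.78 tool mm [ -4.5   1.3 -35. ]
sil 0.95 x -40.2 101.1 poly y(x) [-0.0098  0.2054]
[[101.1, -0.9, 7.0], [97.6, -1.1, 14.0], [94.0, -0.9, 19.0], [90.4, -0.7, 18.0], [86.8, -0.7, 18.0], [83.1, -0.7, 18.0], [79.3, -0.7, 18.0], [75.4, -0.9, 19.0], [71.5, -0.7, 18.0], [67.5, -0.4, 17.0], [63.4, -0.4, 17.0], [50.7, -0.4, 17.0], [46.3, -0.2, 16.0], [41.8, -0.2, 16.0], [37.2, -0.2, 16.0], [32.6, -0.2, 16.0], [27.8, 0.3, 18.0], [23.0, -0.2, 36.0], [18.0, 0.1, 37.0], [12.9, 0.1, 37.0], [7.8, 0.1, 37.0], [2.5, 0.3, 34.0], [-2.9, 0.4, 34.0], [-8.5, 0.6, 33.0], [-14.1, 0.4, 32.0], [-19.9, -0.2, 32.0], [-25.8, 0.4, 34.0], [-31.9, 0.7, 33.0], [-38.1, 0.4, 32.0]]
t 30.7 nowC mm [-61.   17.3 112.8] d_tool cm [-0.1  -0.07 -0.02] rot deg [0.03 0.42 0.04] F [-9.6  3.1  1.4] w 0.0164
[0.46 1.38 0.02]
```

Call:
servo_tool(increments=[[0,0,0.1,0,0,0,1],[0,0,0,0,0,0,0.6],[0,0,0,0,0,0,0.4],[0,0,0,0,0,0,0],[0,0,0,0,0,0,-1]])

```text
clock: 31.2
position: [0.5601, 0.1176, 0.1129]
ee_rot: [0.0, 0.993, -0.118, 0.002]
contact_force: [-0.5, -0.4, -0.4]
width: 0.0538
gripper_force: 0.0
```

Call:
servo_tool(increments=[[0,0,0,0,0,0,-1],[0,0,-1,0,0,0,-1],[0,0,-2,0,0,0,-1],[0,0,-3,0,0,0,-1],[0,0,-4,0,0,0,-1]])

```text
clock: 31.7
position: [0.5576, 0.1176, 0.2126]
ee_rot: [0.0, 0.993, -0.118, -0.001]
contact_force: [0.6, 0.5, -0.0]
width: 0.0856
gripper_force: 0.0
```

```bash
python3 - <<'E'
from h import *
im=optics.get_image("wrist");save(im,"w16.png");s=manip.get_state();c=optics.get_calibration("wrist")
go([-.062,.018,.2]); CHx=toC
for l,z in(("pin_grip",.141),("pin_seat",.1465),("staple_eye",.1465),("hasp_tip",.1355),("hasp_hinge",.1355)):
  print(l,[(np.round(d["at"],1).tolist(),round(d["p"],2),(toC(onz(d["at"],c,z))*1e3).round(1).tolist()) for d in finder.tip_of(l,"wrist")[:2]])
for d in finder.silhouettes("pin_grip","wrist"):
  m=d["region"];ys,xs=np.nonzero(m);q=[]
  for y in range(ys.min(),ys.max()+1,5):
    w=xs[ys==y]
    if len(w): t=toC(onz((w.mean(),y),c,.1465))*1e3;q.append([round(t[0],1),round(t[1],1),len(w)])
  print("sil",round(d["p"],2),q)
for cam in("scene","side"):
  optics.get_image(cam);cc=optics.get_calibration(cam)
  for l in("pin_grip","pin_seat","staple_eye"): print(cam,l,[(np.round(d["at"],1).tolist(),round(d["p"],2)) for d in finder.tip_of(l,cam)[:4]])
  print("exp grip,eye",proj([toW([-.067,.0175,.143]),toW([-.001,.0175,.1465])],cc).round(1).tolist())
E
```

```text
t 31.75 nowC mm [-53.4  18.6 221.1] d_tool cm [-0.88  0.07  2.1 ] rot deg [-0.22 -0.69  0.03] F [2.1 0.5 4.5] w 0.0858
pin_grip [([351.9, 301.1], 0.72, [-172.0, -84.8, 141.0]), ([253.4, 199.6], 0.7, [-62.7, 16.6, 141.0])]
pin_seat [([249.8, 122.9], 0.92, [6.0, 19.9, 146.5]), ([367.4, 259.9], 0.76, [-121.2, -92.5, 146.5])]
staple_eye [([251.9, 128.5], 0.56, [1.5, 18.2, 146.5]), ([262.4, 112.9], 0.44, [14.1, 9.6, 146.5])]
hasp_tip [([313.7, 123.6], 0.7, [4.9, -35.2, 135.5])]
hasp_hinge [([181.1, 125.2], 0.94, [3.3, 79.6, 135.5])]
sil 0.97 [[np.float64(46.0), np.float64(20.2), 2], [np.float64(42.3), np.float64(19.8), 7], [np.float64(38.6), np.float64(20.2), 10], [np.float64(34.8), np.float64(20.2), 10], [np.float64(31.0), np.float64(20.2), 10], [np.float64(27.2), np.float64(20.2), 10], [np.float64(23.4), np.float64(20.2), 10], [np.float64(19.5), np.float64(20.2), 10], [np.float64(15.5), np.float64(19.8), 11], [np.float64(11.6), np.float64(19.8), 11], [np.float64(7.6), np.float64(19.4), 8], [np.float64(-4.7), np.float64(19.3), 14], [np.float64(-8.8), np.float64(19.3), 10], [np.float64(-1
[... 762 characters left out ...]
l 0.58 [[np.float64(-109.6), np.float64(-96.4), 5], [np.float64(-114.9), np.float64(-95.2), 7], [np.float64(-120.2), np.float64(-94.9), 5], [np.float64(-171.3), np.float64(-72.5), 4], [np.float64(-177.3), np.float64(-73.0), 8], [np.float64(-183.4), np.float64(-75.6), 10]]
scene pin_grip [([291.7, 133.8], 0.58), ([214.6, 152.7], 0.46)]
scene pin_seat [([222.3, 166.3], 0.57), ([309.6, 144.1], 0.5)]
scene staple_eye [([309.9, 144.0], 0.87)]
exp grip,eye [[291.9, 131.4], [308.9, 141.7]]
side pin_grip [([220.5, 228.7], 0.81), ([318.3, 249.3], 0.68)]
side pin_seat [([298.7, 237.8], 0.75), ([194.0, 218.7], 0.53)]
side staple_eye [([196.6, 215.9], 0.69)]
exp grip,eye [[219.3, 229.4], [195.9, 217.7]]
```

Call:
servo_tool(increments=[[-0.5,0,-1,0,0,0,-1],[-0.5,0,-1,0,0,0,-1],[-0.5,0,0,0,0,0,-1],[0,0,0,0,0,0,-1],[0,0,0,0,0,0,-1]])

```text
clock: 32.95
position: [0.5437, 0.1214, 0.2325]
ee_rot: [0.0, 0.993, -0.118, 0.0]
contact_force: [-0.5, 0.3, 0.5]
width: 0.086
gripper_force: 0.0
```

```bash
python3 - <<'E'
from h import *
np.set_printoptions(linewidth=250,threshold=10000)
im=optics.get_image("wrist");save(im,"w17.png");s=manip.get_state();c=optics.get_calibration("wrist")
go([-.062,.018,.2])
for d in finder.silhouettes("pin_grip","wrist")[:1]:
  m=d["region"];ys,xs=np.nonzero(m);q=[]
  for y in range(ys.min(),ys.max()+1,2):
    w=xs[ys==y]
    if len(w): t=toC(onz((w.mean(),y),c,.1465))*1e3;q.append((y,round(float(t[0]),1),len(w)))
  print("sil",round(d["p"],2),q)
a=proj([toW([x,.018,z]) for x,z in((-.005,.1635),(.003,.1635),(-.005,.1465),(-.010,.1465))],c).round(1);print("loop rows, collar front/back",a.tolist())
x0=int(a[0,0]);y0=int(a[:,1].mean());print(x0-36,y0-20);print(im.astype(int).mean(2)[y0-20:y0+26:2,x0-36:x0+37:4].astype(int))
E
```

```text
t 33.0 nowC mm [-72.3  17.4 232.3] d_tool cm [ 1.03 -0.06  3.23] rot deg [ 0.01 -0.    0.04] F [-0.1 -0.1 -0.4] w 0.0854
sil 0.78 [(228, -113.4, 3), (230, -115.5, 5), (232, -117.6, 6), (234, -119.8, 7), (236, -121.9, 7), (238, -124.1, 7), (240, -126.2, 7), (242, -128.4, 7), (244, -130.6, 7), (246, -132.8, 9), (248, -135.0, 10), (250, -137.2, 11), (252, -139.5, 11), (254, -141.7, 11), (256, -143.9, 10), (258, -146.2, 6), (292, -186.4, 3), (294, -188.8, 5), (296, -191.3, 6), (298, -193.8, 6), (300, -196.3, 6), (302, -198.8, 4)]
loop rows, collar front/back [[250.3, 112.3], [250.3, 101.8], [250.4, 111.4], [250.3, 117.5]]
214 90
[[ 69  69  73  72  72  71  71  71  88 162 110  71  71  70  70  67 102  84  74]
 [ 69  68  72  70  71  70  71  72  92 163 113  70  69  69  80  72  80  76  84]
 [ 70  71  71  70  72  72  73  71  93 163 111  71  71  71  70  71  80  77  96]
 [ 68  70  73  71  73  71  72  72  89 161 113  73  72  73  68  78  97  93  87]
 [ 69  70  71  69  69  40  59  58  81 162 114  64  44  36  69  70 101  90  91]
 [ 69  71  70  70  59  68  69  71  84 161 115  68  69  55  68  71  94  8
[... 650 characters left out ...]
71  69  70  67  70  69  83 162 113  69  70  69  71  91  89  75  82]
 [ 70  67  71  71  71  71  71  72  77 161 113  69  71  68  69  98  81  76  74]
 [ 69  69  70  71  69  71  72  72  87 161 113  69  69  69  69  71  71  72  71]
 [ 69  66  72  69  70  69  69  67  87 159 110  69  70  70  67  73  71  71  73]
 [ 68  69  70  67  71  70  72  72  87 161 113  72  72  72  72  70  69  70  70]
 [ 68  68  69  67  71  71  72  71  87 157 113  68  72  72  69  69  70  78  74]
 [134  99  59  66  46  70  69  71  78 160 114  57  73  69  65  69  71 107 166]
 [154 117  86  74  90  97  89 104  94 161 114  86 100  98 117 100 117  99 167]
 [153 130 160 164 167 161 163 166 137 158 113 154 159 169 168 163 161 164 167]]
```

The collar sits right up against the loop at rows 111 to 116, the shaft runs through it, and the gripper is clear.

```bash
python3 -c "
from rig import manip
print(manip.sign_off())"
```

```text
the job is handed in; nothing more can be done
None
```

I handed the job in at about 33 s of the 64 s allowed: the lid is shut, the hasp lies flat over the staple, and the pin is through the loop with its collar against it and released. I checked the final state from network detections and pixel readings, not a viewed picture, and the verdict has not come back.

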